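Fetch dropped ledge brackets from behind a heater guard and hang them on the slotted rail

TASK

The yellow ledge brackets have fallen behind the drying heater's fixed wire guard: reach in with the hooked rod and draw every one of them well out in front of the guard, without touching them by hand while they are still behind it. Stand the rod back on the table clear of the guard and hang each bracket on the blue rail, its two tabs through a pair of slots (any free pair of one place) and pushed down until it locks. Leave the cup, timer and stamp where they are.

Things in the scene. Friction and masses are not known exactly. Their poses are not given: they have to be found in the camera images.
- guard: Fixed grey drying heater with a bolted-down steel wire guard (roof and sides) round a bay 270 mm wide (x -135 to 135) and 190 deep (y 0 at the open end to -190 at the heater's face). Roof wires 120 mm above the table, underside 116; the table is the floor. Only the end y = 0 is open. Origin: on the table, middle of the open end; +y points out of it, x across, z up.
- rail: Fixed blue slotted plate, 226 mm long, 4 thick, z 65 to 136 mm, end posts and feet behind it. Three places at y = -70, 0, 70 mm, each a pair of through slots 15 mm either side of its centre, 13 wide, z 100 to 124. Origin: on the table under the middle of the front face; +x from front to back, y along the plate. Locked bracket: x along this x, underside at z = 76, centre x -25 to -28 (leans forward 0.1 rad, centre 2-3 mm lower).
- rod_grip (a point): Centre of the hooked rod's wooden handle (100 long x 16 wide x 22 high mm), 48 mm above the rod's underside; pinch across the width. +x points along the rod to the hook, z up. A foot 32 mm wide, 45 mm behind this point, and the hook hold the rod up when it stands on the table. An 8 mm steel rod at handle height leads to the hook.
- rod_hook (a point): Middle of the lower edge of the hook's pulling face (looks back to the handle), 200 mm ahead of and 48 mm below rod_grip; same axes. The hook is a steel blade turned straight down, 40 mm wide, 5 thick, 52 high; it touches the table when the rod stands.
- rod: The hooked rod as a whole, about 120 g: origin at its underside, 48 mm below rod_grip; +x to the hook.
- bracket_1_mid (a point): Centre of a yellow bracket (may be absent), 17 mm above its underside. Flange 50 (x) x 48 (y) x 4 mm at the bottom; back plate 48 wide, 34 high, outer face at x = 25; middle rib 10 thick (y), 34 high, x -22 to 21: pinch it across y from above. +x points out of the back, z up. 70 g. Lies upright on its flange.
- bracket_1: The same bracket, origin at the centre of its underside. Two steel tabs on its back at y = -15 and 15 mm, 6 wide: neck x 25 to 31, z 24 to 32; lip at its end x 31 to 35.5, z 14 to 32. To hang: lips through a pair of slots with the bracket 10 to 16 mm above its locked height till the back plate meets the rail, then push down until the necks sit on the slots' lower edges.
- bracket_2_mid (a point): Centre of a yellow bracket (may be absent), 17 mm above its underside. Flange 50 (x) x 48 (y) x 4 mm at the bottom; back plate 48 wide, 34 high, outer face at x = 25; middle rib 10 thick (y), 34 high, x -22 to 21: pinch it across y from above. +x points out of the back, z up. 70 g. Lies upright on its flange.
- bracket_2: The same bracket, origin at the centre of its underside. Two steel tabs on its back at y = -15 and 15 mm, 6 wide: neck x 25 to 31, z 24 to 32; lip at its end x 31 to 35.5, z 14 to 32. To hang: lips through a pair of slots with the bracket 10 to 16 mm above its locked height till the back plate meets the rail, then push down until the necks sit on the slots' lower edges.
- bracket_3_mid (a point): Centre of a yellow bracket (may be absent), 17 mm above its underside. Flange 50 (x) x 48 (y) x 4 mm at the bottom; back plate 48 wide, 34 high, outer face at x = 25; middle rib 10 thick (y), 34 high, x -22 to 21: pinch it across y from above. +x points out of the back, z up. 70 g. Lies upright on its flange.
- bracket_3: The same bracket, origin at the centre of its underside. Two steel tabs on its back at y = -15 and 15 mm, 6 wide: neck x 25 to 31, z 24 to 32; lip at its end x 31 to 35.5, z 14 to 32. To hang: lips through a pair of slots with the bracket 10 to 16 mm above its locked height till the back plate meets the rail, then push down until the necks sit on the slots' lower edges.
- clay_cup: Bystander: terracotta bisque cup, 56 mm across, 58 mm high, origin at the centre of its underside.
- timer: Bystander: white timer with a black knob, 59 x 65 x 49 mm, origin at the centre of its underside.
- stamp: Bystander: wooden texture stamp, 42 x 42 x 56 mm, origin at the centre of its underside.
Not all that is in view belongs to the job. What is shaped like the bracket_1 but orange or red is not meant.

How it is judged:
By the outcome, as a careful person would: the job done as asked, in the order asked, and still so for the second after the job is handed in, with the robot touching nothing.
Of bracket_1, bracket_2, bracket_3 only 2 to 3 are there at a start; the rules pass over those that are not, and their reading is None.
At some moment in a run one of bracket_1, bracket_2, bracket_3 may be knocked a few centimetres aside while the robot is not near it.
It also fails if it takes over 210 s, if anything falls off the work surface, if the arm or the gripper's body presses on something with over 40 N, if the wrist force passes 120 N, or if a joint passes its speed limit or range.

ROBOT

A 7-joint arm with a two-finger parallel gripper is mounted at the origin on a cart in front of the work surface, level with it; the furniture and walls round the work are solid. World frame = base frame: x ahead of the robot, y to its left, z up, the work surface at z = 0. Lengths are in mm, angles in rad, forces in N, time in s.
With the tool pointing down it reaches from about 400 to 875 mm from the base axis. Payload 19.3 kg.
Tool frame: the origin (TCP) lies on the front face of the gripper's body, between the roots of the fingers; the fingertips stand 73 mm ahead of it and the grasp point (between the pads) lies 54 mm ahead of it; z points along the fingers, y is the direction in which the jaws open and shut (so a half turn about z gives the same grasp; the last joint's range is limited). The gripper opens to 85 mm and grips with 20 to 120 N. Pads are 22 mm wide; open, the fingers measure 114 mm over their backs; the gripper's body (76 mm by 85 mm) begins 54 mm behind the grasp point. The pads swing forward as they close: fully open they stand 13 mm farther back than shut.
Start: joints at [1.193, 0.521, -0.036, 1.599, 0.021, 1.021, -0.113], TCP at [189.324, -595.628, 303.891] pointing down, gripper open.
Joint ranges: [-2.91, 2.91], [-0.3, 2.13], [-1.5, 1.42], [0.17, 2.43], [-1.26, 4.41], [0.16, 1.93], [-2.52, 2.52]. Speed limits (rad/s): [1.89, 1.89, 2.39, 2.39, 3.01, 3.01, 3.01].

INTERFACE

Orientations are given as [roll, pitch, yaw] about the fixed x, y, z axes, in that order (R = Rz(yaw) Ry(pitch) Rx(roll)).
In Python, from plant import ctrl gives the robot as it stands.
- The arm moves only by the shell command python3 -m creep 'ROWS'. ROWS is text: rows parted by semicolons, each of 7 numbers parted by spaces: the opening, from -1 (shut) to 1 (fully open), so that 0 is half open, then the shift along the tool's x, y, z in m, then the turn, a rotation vector about the tool's x, y, z in degrees. A call has exactly 10 rows; each row shifts and turns the pose as measured when the row begins, along the tool's axes as they then stand; what a row does not reach is not made up. A row lasts 1/8 s, in which the tool goes at most 62.5 mm and 10.7 degrees, less where a joint would pass 70% of its speed; a pose out of reach is approached as far as the arm can. A call with a gripper value outside its range is refused whole. The fingers move at their own pace and stop on an object; the grip force is fixed at half the most. Time passes only in rows, so rows that do not move let the fingers close, or fill a call up. It gives the time, the measured TCP pose, the force and the opening at its end, in the units of the state.
- ctrl.get_state(): the state, without advancing time (a new reading comes with each control period).
- ctrl.snapshot(name): name is "scene" or "side" or "wrist"; returns the picture (384x512x3 uint8, blue, green, red); there is no depth.
- ctrl.camera_info(name): a dict with "K" (3x3 intrinsics, pixels), "rvec" (rotation vector, rad) and "tvec" (3), from world to camera coordinates, as OpenCV has them; the wrist camera has in their place "tool_from_camera" (4x4, takes a point from camera to tool coordinates, whose origin is the TCP and whose axes are the flange's). Camera axes: x right, y down, z forward; pixel columns grow to the right and rows downward; lengths in mm; the calibration is good to about 2 mm. A picture is of the moment at which its call begins: read the wrist's pose just before it. camera_info takes no time and is no camera call.
- ctrl.sign_off(): hands the job in, once; it reports no verdict.
Trained networks look in the newest picture that a camera, given by its name, has taken for a name from the list of things; names that differ only in an ending like _2 or _b are one class to them, and where a whole thing is asked for, a point or a joint stands for the part that bears it (a point fixed in the world has none). Each returns a list of dicts, best first, with "score" (0 to 1); they miss things now and then, are a little off and sometimes report something else, mostly with a low value. They report only what shows in the picture. A call takes as long as a camera call. They do not tell look-alikes from the thing itself.
- ctrl.regions_of(thing, camera): "mask" (384x512 bool, what is visible of it) and "rect" ([left, top, right, bottom] in pixels, round what is visible of it).
- ctrl.tip_of(thing, camera): "position" ([row, column] in pixels: a listed point, or the origin of a listed thing).
The state is a dict: "clock": time; "q": joint angles; "qd": joint speeds; "joint_torque": joint torques, N m; "position": TCP position; "tcp_rot": TCP orientation; "ft_force": force on the tool from outside, world axes, zero at the start; "ft_torque": the same for the moment, N m; "opening": opening from 0.0 (shut) to 1.0 (fully open).
Only numpy, scipy, OpenCV 4.12 (cv2) and the standard library are available. Lean on these libraries where they do the work, as an engineer would, in place of code of your own. Each camera call takes 0.05 s, during which the arm holds its last target.

## Working session

There is one attempt and no reset: what is moved stays moved. The work goes in short steps, Python scripts to look and compute and a shell command to move; the robot and the scene stay as the last step left them, time stands still between calls to the robot, and variables do not carry over. Pictures are saved under pics/ and viewed, and the job is handed in when it is done.

```bash
ls; mkdir -p pics
python3 - <<'E'
from plant import ctrl
import cv2
s=ctrl.get_state();print({k:s[k] for k in('clock','position','tcp_rot','opening','ft_force')})
for n in('scene','side','wrist'):
    cv2.imwrite(f'pics/a_{n}.png',ctrl.snapshot(n)); print(n,ctrl.camera_info(n))
E
```

```text
pics
{'clock': 0.0, 'position': array([ 189.26664296, -595.38330494,  303.34377894]), 'tcp_rot': array([-3.14045947e+00,  6.96831201e-05,  3.07843457e-01]), 'opening': 1.0017737437480358, 'ft_force': array([ 1.34041159,  0.68698465, -0.11973753])}
scene {'K': array([[372.61464875,   0.        , 251.61434893],
       [  0.        , 372.61464875, 191.17611606],
       [  0.        ,   0.        ,   1.        ]]), 'rvec': array([ 1.86114222, -0.88449204,  0.53040148]), 'tvec': array([-439.4101447 ,  233.5805409 ,  965.13182374])}
side {'K': array([[494.90173564,   0.        , 259.45662463],
       [  0.        , 494.90173564, 197.0652543 ],
       [  0.        ,   0.        ,   1.        ]]), 'rvec': array([ 0.03247148, -3.03252709,  0.81559097]), 'tvec': array([ 590.54361163,  128.06958162, 1681.63830429])}
wrist {'K': array([[284.92641758,   0.        , 253.00029698],
       [  0.        , 284.92641758, 188.57240039],
       [  0.        ,   0.        ,   1.        ]]), 'tool_from_camera': array([[ 1.03212780e-03, -9.48629672e-01, -3.16386915e-01,
         8.17458368e+01],
       [ 9.99999385e-01,  1.10774858e-03, -5.91554409e-05,
         5.76815753e-01],
       [ 4.06593762e-04, -3.16386659e-01,  9.48630232e-01,
        -6.92561455e+01],
       [ 0.00000000e+00,  0.00000000e+00,  0.00000000e+00,
         1.00000000e+00]])}
```

View pics/a_scene.png

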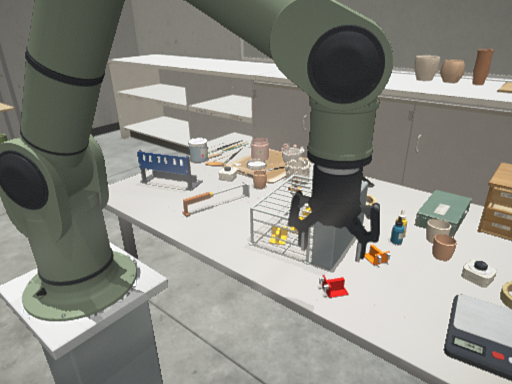

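View pics/a_side.png

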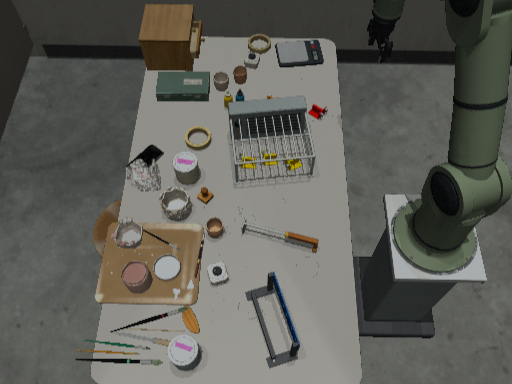

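View pics/a_wrist.png

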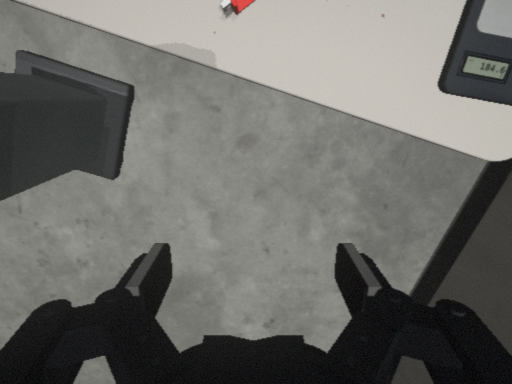

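```bash
cat > h.py <<'E'
import numpy as np, cv2
from scipy.spatial.transform import Rotation as R
from plant import ctrl
def cam(n):
    i=ctrl.camera_info(n)
    if n=='wrist':
        s=ctrl.get_state(); T=i['tool_from_camera']; Rt=R.from_euler('xyz',s['tcp_rot']).as_matrix()
        return i['K'],Rt@T[:3,:3],Rt@T[:3,3]+s['position']
    Rm=cv2.Rodrigues(i['rvec'])[0]; return i['K'],Rm.T,-Rm.T@i['tvec']
def px2w(c,row,col,z):
    K,Rw,o=c; d=Rw@np.linalg.solve(K,[col,row,1.]); return o+d*(z-o[2])/d[2]
def w2px(c,p):
    K,Rw,o=c; q=K@(Rw.T@(np.array(p,float)-o)); return q[1]/q[2],q[0]/q[2]
def st():
    s=ctrl.get_state(); print('t %.2f'%s['clock'],'pos',s['position'].round(1),'rot',s['tcp_rot'].round(3),'op %.2f'%s['opening'],'F',s['ft_force'].round(1)); return s
def snap(n,f): 
    c=cam(n); im=ctrl.snapshot(n); cv2.imwrite('pics/'+f,im); return c,im
def crop(im,r0,r1,c0,c1,k,f): cv2.imwrite('pics/'+f,cv2.resize(im[r0:r1,c0:c1],None,fx=k,fy=k,interpolation=cv2.INTER_CUBIC))
E
python3 - <<'E'
from h import *
for n in('side','scene'):
    c,im=snap(n,f'b_{n}.png')
    if n=='side': crop(im,80,380,200,350,2,'b_side2.png'); crop(im,90,190,210,340,6,'b_side3.png')
    for t,z in(('rail',0),('rod_grip',48),('rod_hook',0),('bracket_1_mid',17),('bracket_1',0),('guard',0),('clay_cup',0),('timer',0),('stamp',0)):
        for d in ctrl.tip_of(t,n):
            r,q=d['position']; print(n,t,'%.2f'%d['score'],np.round([r,q],1),px2w(c,r,q,z).round(0))
st()
E
```

```text
side rail 0.71 [322.9 285.3] [505. 313.   0.]
side rod_grip 0.75 [235.1 303.1] [447.  34.  48.]
side rod_hook 0.74 [229.4 242.7] [648.  -6.   0.]
side bracket_1_mid 0.63 [110.5 312.5] [ 394. -520.   17.]
side bracket_1_mid 0.60 [323.7 286.6] [501. 320.  17.]
side bracket_1_mid 0.50 [160.3 291.4] [ 480. -283.   17.]
side bracket_1_mid 0.40 [106.1 268.9] [ 565. -538.   17.]
side bracket_1_mid 0.40 [233.8 215.4] [738.  21.  17.]
side bracket_1 0.69 [111.8 314.4] [ 385. -527.    0.]
side bracket_1 0.53 [161.7 296.9] [ 458. -289.    0.]
side bracket_1 0.53 [159.3 272.2] [ 549. -297.    0.]
side bracket_1 0.53 [160.9 246.5] [ 644. -288.    0.]
side bracket_1 0.41 [107.9 270.3] [ 559. -543.    0.]
side guard 0.41 [320.2 282.9] [512. 304.   0.]
side clay_cup 0.58 [234.7 212.3] [750.  17.   0.]
side timer 0.61 [275.6 215.5] [730. 163.   0.]
side stamp 0.54 [195.9 205.2] [ 786. -135.    0.]
side stamp 0.31 [235.3 302.4] [445.  12.   0.]
scene rail 0.55 [190.5 166.7] [484. 263.   0.]
scene rod_grip 0.74 [195.4 195.8] [461.  64.  48.]
scene rod_grip 0.31 [211.  199.5] [391. -30.  48.]
scene rod_
[... 186 characters left out ...]
278.4] [ 465. -288.   17.]
scene bracket_1_mid 0.55 [253.9 375.2] [ 557. -549.   17.]
scene bracket_1 0.97 [290.  333.7] [ 374. -523.    0.]
scene bracket_1 0.68 [256.2 376. ] [ 572. -547.    0.]
scene bracket_1 0.52 [225.4 297.1] [ 576. -282.    0.]
scene bracket_1 0.50 [219.6 308.7] [ 630. -291.    0.]
scene bracket_1 0.49 [238.1 276.3] [ 475. -274.    0.]
scene guard 0.80 [222.8 275.1] [ 546. -216.    0.]
scene clay_cup 0.52 [186.7 257.6] [727.   4.   0.]
scene timer 0.75 [175.2 225.3] [733. 185.   0.]
scene stamp 0.52 [194.6 291.9] [ 751. -142.    0.]
scene stamp 0.51 [219.9 275.4] [ 561. -206.    0.]
t 1.15 pos [ 189.3 -595.6  303.9] rot [ 3.142 -0.     0.308] op 1.00 F [ 0.1 -1.4 -0.3]
```

```bash
ls pics
```

```text
a_scene.png
a_side.png
a_wrist.png
b_scene.png
b_side.png
b_side2.png
b_side3.png
```

View pics/b_side2.png

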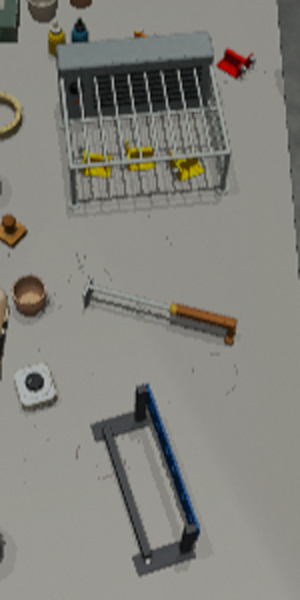

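View pics/b_side3.png

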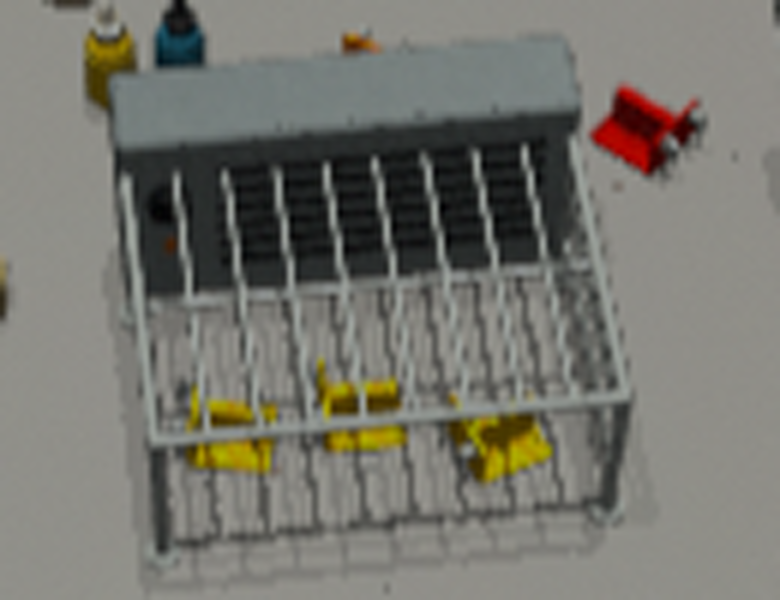

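```bash
cat >> h.py <<'E'
def rows(pos,rot,n,op=1,start=None):
    """work out n rows from measured (or given) pose to pos [mm], rot rpy; prints them, and the predicted end"""
    if start is None: s=ctrl.get_state(); p,Rc=s['position'],R.from_euler('xyz',s['tcp_rot'])
    else: p,Rc=np.array(start[0],float),R.from_euler('xyz',start[1])
    pos=np.array(pos,float); Rg=R.from_euler('xyz',rot)
    for k in range(n):
        m=n-k; d=np.round(Rc.inv().apply((pos-p)/m)/1000,3 if n<99 else 4); w=np.round((Rc.inv()*Rg).as_rotvec(degrees=True)/m,1)
        print(op,*d,*w,end=' ; ' ); p=p+Rc.apply(d*1000); Rc=Rc*R.from_rotvec(w,degrees=True)
        if k%10==9: print('\n')
    print('end',p.round(1),Rc.as_euler('xyz').round(3)); return p,Rc.as_euler('xyz')
E
python3 - <<'E'
from h import *
c,im=snap('side','x.png')
for r,q in((183.3,237.5),(175.8,311.7)): print(px2w(c,r,q,0).round())
for r,q in((116+0,0),): pass
c2=cam('side'); print('cam',c2[2])
rows([440,20,300],[np.pi,0,2.94],20)
E
```

```text
[ 674. -190.    0.]
[ 405. -228.    0.]
cam [ 582.0593915   744.62036012 1516.50860384]
1 0.021 -0.026 0.0 0.0 -0.0 -7.5 ; 1 0.024 -0.023 0.0 0.0 -0.0 -7.5 ; 1 0.027 -0.019 0.0 0.0 -0.0 -7.5 ; 1 0.029 -0.015 0.0 0.0 -0.0 -7.5 ; 1 0.031 -0.011 0.0 0.0 -0.0 -7.6 ; 1 0.033 -0.007 0.0 0.0 -0.0 -7.5 ; 1 0.033 -0.003 0.0 0.0 -0.0 -7.6 ; 1 0.033 0.001 0.0 0.0 -0.0 -7.5 ; 1 0.033 0.006 0.0 0.0 -0.0 -7.6 ; 1 0.032 0.01 0.0 0.0 -0.0 -7.5 ; 

1 0.03 0.014 0.0 0.0 -0.0 -7.6 ; 1 0.028 0.018 0.0 0.0 -0.0 -7.5 ; 1 0.025 0.022 0.0 0.0 -0.0 -7.6 ; 1 0.022 0.025 0.001 0.0 -0.0 -7.5 ; 1 0.019 0.027 0.0 0.0 -0.0 -7.6 ; 1 0.015 0.03 0.001 0.0 -0.0 -7.5 ; 1 0.011 0.031 0.0 0.0 -0.0 -7.6 ; 1 0.007 0.033 0.001 0.0 -0.0 -7.5 ; 1 0.003 0.033 0.0 0.0 -0.0 -7.6 ; 1 -0.001 0.033 0.001 0.0 -0.0 -7.5 ; 

end [439.5  19.9 299.9] [ 3.142 -0.     2.94 ]
```

```bash
python3 -m creep '1 0.021 -0.026 0 0 0 -7.5; 1 0.024 -0.023 0 0 0 -7.5; 1 0.027 -0.019 0 0 0 -7.5; 1 0.029 -0.015 0 0 0 -7.5; 1 0.031 -0.011 0 0 0 -7.5; 1 0.033 -0.007 0 0 0 -7.5; 1 0.033 -0.003 0 0 0 -7.5; 1 0.033 0.001 0 0 0 -7.5; 1 0.033 0.006 0 0 0 -7.5; 1 0.032 0.010 0 0 0 -7.5'
python3 -c "
from h import *
rows([440,20,300],[np.pi,0,2.94],10)"
```

```text
clock: 2.45
position: [311.7, -278.0, 304.0]
tcp_rot: [3.141, 0.003, 1.656]
ft_force: [1.1, -0.2, 0.0]
opening: 0.997
1 0.029 0.015 0.0 -0.0 0.0 -7.4 ; 1 0.026 0.019 0.0 -0.0 0.0 -7.4 ; 1 0.024 0.022 0.0 -0.0 0.0 -7.3 ; 1 0.021 0.025 0.0 -0.0 0.0 -7.4 ; 1 0.017 0.027 0.001 -0.0 0.0 -7.3 ; 1 0.014 0.029 0.0 -0.0 0.0 -7.4 ; 1 0.01 0.031 0.001 -0.0 0.0 -7.3 ; 1 0.006 0.032 0.0 -0.1 0.0 -7.4 ; 1 0.001 0.033 0.001 -0.0 0.1 -7.3 ; 1 -0.003 0.032 0.0 -0.1 0.0 -7.4 ; 

end [440.1  20.  300.2] [3.141 0.    2.94 ]
```

```bash
python3 -m creep '1 0.029 0.015 0 0 0 -7.4; 1 0.026 0.019 0 0 0 -7.4; 1 0.024 0.022 0 0 0 -7.4; 1 0.021 0.025 0 0 0 -7.4; 1 0.017 0.027 0 0 0 -7.4; 1 0.014 0.029 0 0 0 -7.4; 1 0.010 0.031 0 0 0 -7.4; 1 0.006 0.032 0 0 0 -7.3; 1 0.001 0.033 0 0 0 -7.3; 1 -0.003 0.032 0 0 0 -7.3'
python3 - <<'E'
from h import *
st()
c,im=snap('wrist','c_w.png')
for t,z in(('rod_grip',48),('rod_hook',0),('bracket_1_mid',17),('rail',0)):
    for d in ctrl.tip_of(t,'wrist'):
        r,q=d['position']; print(t,'%.2f'%d['score'],np.round([r,q],1),px2w(c,r,q,z).round(1))
E
```

```text
clock: 3.7
position: [437.2, 32.4, 304.7]
tcp_rot: [-3.135, 0.006, 2.984]
ft_force: [-0.0, -0.8, 0.8]
opening: 0.997
t 3.70 pos [437.2  32.4 304.7] rot [-3.135  0.006  2.984] op 1.00 F [-0.  -0.8  0.8]
rod_grip 0.83 [173.9 270.7] [451.2  49.7  48. ]
rod_grip 0.24 [313.2  76.8] [ 612.6 -251.    48. ]
rod_hook 0.71 [286.2 252.2] [641.6  -3.1  -0. ]
bracket_1_mid 0.82 [221.7  37.4] [ 478.4 -277.7   17. ]
bracket_1_mid 0.63 [290.2 250.8] [635.5  -4.1  17. ]
rail 0.72 [310.1 361.3] [713.9 163.8   0. ]
rail 0.63 [314.3  78. ] [ 652.7 -293.5    0. ]
```

View pics/c_w.png

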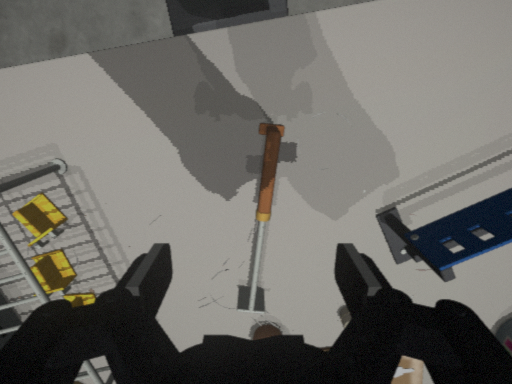

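Run:
```python
from h import *
c=cam('wrist'); s=st(); im=cv2.imread('pics/c_w.png')
for a,(r,q),z in(('rear top',(135,272),59),('front top',(214,264),59),('ferr end',(220,262.5),52),('rodmid',(270,257),52),('hook top corner L',(285,238),52),('hookTR',(287,264),52)): print(a,px2w(c,r,q,z).round(1))
crop(im,110,320,200,320,3,'c_w2.png')
# guard post foot, rail
crop(im,140,300,360,512,4,'c_rail.png')
```

```text
t 3.95 pos [436.6  30.9 304.4] rot [-3.135  0.005  2.978] op 1.00 F [-0.1 -1.1  0.7]
rear top [403.7  55.6  59. ]
front top [495.4  32.9  59. ]
ferr end [506.2  29.7  52. ]
rodmid [576.6  11.6  52. ]
hook top corner L [595.8 -17.4  52. ]
hookTR [604.5  16.7  52. ]
```

View pics/c_w2.png

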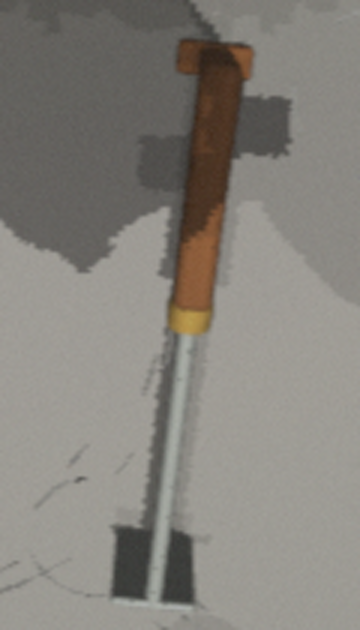

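Run:
```python
from h import *
c=cam('wrist')
P={}
for a,(y,x),z in(('rear edge',(43,224),59),('front305',(305,193),59),('front332',(332,190),52),('hook end',(602,154),52),('hookL',(600,113),50),('hookR',(606,194),50),('hook bottom back L',(530,116),0),('bbR',(536,193),0)):
    P[a]=px2w(c,110+y/3-.5+.17,200+x/3-.5+.17,z); print(a,P[a].round(1))
d=P['hook end']-P['rear edge']; print(np.hypot(*d[:2]),np.arctan2(d[1],d[0]))
```

```text
rear edge [392.4  59.8  59. ]
front305 [492.   33.5  59. ]
front332 [506.8  30.2  52. ]
hook end [640.1  -7.   52. ]
hookL [637.8 -26.   50. ]
hookR [647.1  10.8  50. ]
hook bottom back L [637.1 -27.3   0. ]
bbR [647.1  11.9   0. ]
256.5173489024528 -0.2633400217912493
```

Run:
```python
from h import *
p=rows([442,46,160],[np.pi,0,2.88],5); rows([442,46,102],[np.pi,0,2.88],5,start=p)
```

```text
1 -0.0 0.003 0.029 -0.1 0.1 1.1 ; 1 -0.001 0.003 0.029 -0.1 0.1 1.1 ; 1 -0.0 0.003 0.029 -0.1 0.0 1.1 ; 1 -0.0 0.004 0.029 -0.0 0.1 1.2 ; 1 -0.001 0.003 0.028 -0.1 0.0 1.1 ; end [442.1  45.6 160.4] [3.141 0.    2.881]
1 0.0 0.0 0.012 0.0 0.0 0.0 ; 1 0.0 0.0 0.012 0.0 0.0 0.0 ; 1 0.0 0.0 0.011 0.0 0.0 0.0 ; 1 0.0 0.0 0.012 0.0 0.0 0.0 ; 1 0.0 0.0 0.011 0.0 0.0 0.0 ; end [442.1  45.7 102.4] [3.141 0.    2.881]
```

```bash
python3 -m creep '1 0 0.003 0.029 -0.1 0.1 1.1; 1 0 0.003 0.029 -0.1 0.1 1.1; 1 -0.001 0.003 0.029 -0.1 0 1.1; 1 0 0.003 0.029 0 0 1.1; 1 0 0.003 0.028 0 0 1.1; 1 0 0 0.012 0 0 0; 1 0 0 0.012 0 0 0; 1 0 0 0.011 0 0 0; 1 0 0 0.007 0 0 0; 1 0 0 0 0 0 0'
python3 - <<'E'
from h import *
st(); snap('wrist','d_w.png'); rows([442,46,102],[np.pi,0,2.88],1)
E
```

```text
clock: 5.2
position: [441.8, 36.5, 114.4]
tcp_rot: [-3.137, 0.008, 2.861]
ft_force: [0.2, 0.5, -0.7]
opening: 1.0
t 5.20 pos [441.8  36.5 114.4] rot [-3.137  0.008  2.861] op 1.00 F [ 0.2  0.5 -0.7]
1 0.003 0.009 0.013 -0.3 0.4 -1.1 ; end [441.6  45.9 101.6] [3.141e+00 1.000e-03 2.880e+00]
```

View pics/d_w.png

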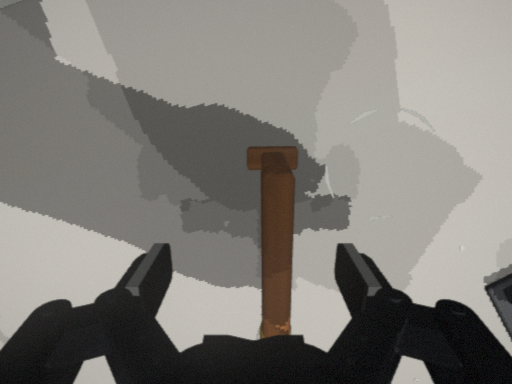

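```bash
python3 -m creep '1 0.003 0.009 0.006 -0.3 0.4 -1; 1 0 0 0.006 0 0 0; 1 0 0 0 0 0 0; -1 0 0 0 0 0 0; -1 0 0 0 0 0 0; -1 0 0 0 0 0 0; -1 0 0 0 0 0 0; -1 0 0 0 0 0 0; -1 0 0 0 0 0 0; -1 0 0 0 0 0 0'
python3 - <<'E'
from h import *
st(); snap('wrist','e_w.png')
E
```

```text
clock: 6.5
position: [441.9, 46.6, 102.5]
tcp_rot: [3.14, 0.002, 2.88]
ft_force: [0.4, 0.1, -0.8]
opening: 0.176
t 6.50 pos [441.9  46.6 102.5] rot [3.14e+00 2.00e-03 2.88e+00] op 0.18 F [ 0.4  0.1 -0.8]
```

View pics/e_w.png

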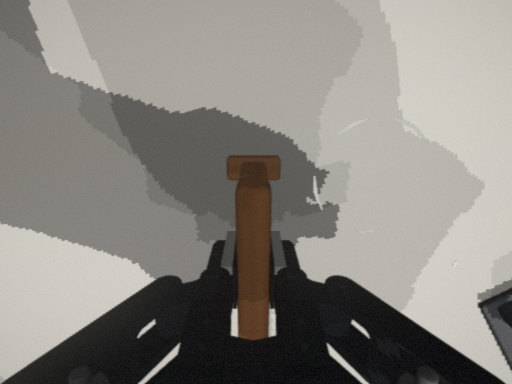

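Run:
```python
from h import *
c,im=snap('side','f_side.png')
hsv=cv2.cvtColor(im,cv2.COLOR_BGR2HSV); m=cv2.inRange(hsv,(24,120,90),(34,255,255))
m=cv2.morphologyEx(m,cv2.MORPH_CLOSE,np.ones((5,5)))
n,l,sx,ce=cv2.connectedComponentsWithStats(m)
def gf(p): 
    d=np.array(p[:2])-[540,-209]; a=.14; return np.array([d[0]*np.cos(a)+d[1]*np.sin(a),-d[0]*np.sin(a)+d[1]*np.cos(a)])
for i in range(1,n):
    if sx[i,4]>15 and ce[i][1]>130: 
        x,y,w,h,A=sx[i]
        print(A,ce[i].round(1),sx[i],px2w(c,ce[i][1],ce[i][0],12).round(),'guard',gf(px2w(c,ce[i][1],ce[i][0],12)).round(), 'top',gf(px2w(c,y,x+w/2,34)).round(),'bot',gf(px2w(c,y+h,x+w/2,2)).round(), 'L',gf(px2w(c,y+h/2,x,10)).round(),'R',gf(px2w(c,y+h/2,x+w,10)).round())
crop(im,145,175,235,310,10,'f_s2.png')
```

```text
39 [268.  154.5] [263 150  13  10  39] [ 565. -310.   12.] guard [  11. -104.] top [   5. -108.] bot [  8. -86.] L [  29. -105.] R [ -18. -100.]
134 [248.9 162.1] [241 154  15  15 134] [ 635. -275.   12.] guard [ 85. -79.] top [ 84. -99.] bot [ 89. -55.] L [113. -86.] R [ 59. -79.]
96 [293.2 163.5] [287 159  13  11  96] [ 473. -272.   12.] guard [-76. -53.] top [-76. -58.] bot [-74. -32.] L [-53. -53.] R [-100.  -47.]
42 [271.1 162.6] [265 161  13   4  42] [ 554. -275.   12.] guard [  4. -67.] top [  5. -59.] bot [  3. -63.] L [ 27. -69.] R [-21. -63.]
```

View pics/f_s2.png

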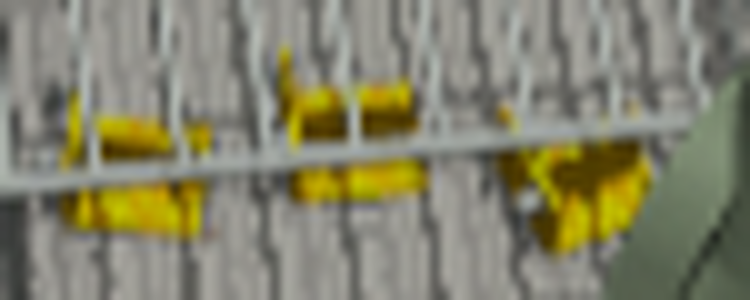

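Run:
```python
from h import *
p=rows([442,46,152],[np.pi,0,2.88],4,-1); rows([433,8,152],[np.pi,0,1.711],10,-1,start=p)
```

```text
-1 -0.0 -0.0 -0.012 0.0 0.0 -0.0 ; -1 -0.0 -0.0 -0.012 0.0 0.0 -0.0 ; -1 -0.0 -0.0 -0.013 0.0 0.0 -0.0 ; -1 -0.0 -0.001 -0.012 0.1 0.1 -0.0 ; end [441.5  45.6 151.6] [-3.141 -0.     2.88 ]
-1 -0.0 -0.004 -0.0 -0.0 0.0 6.7 ; -1 -0.001 -0.004 -0.0 -0.0 0.0 6.7 ; -1 -0.001 -0.004 -0.0 -0.0 0.0 6.7 ; -1 -0.001 -0.003 -0.0 -0.0 0.0 6.7 ; -1 -0.002 -0.003 -0.0 -0.0 0.0 6.7 ; -1 -0.002 -0.003 -0.0 -0.0 0.0 6.7 ; -1 -0.003 -0.003 -0.0 -0.0 0.0 6.7 ; -1 -0.003 -0.003 -0.0 -0.0 0.0 6.7 ; -1 -0.003 -0.002 -0.0 -0.0 0.0 6.7 ; -1 -0.004 -0.002 -0.0 -0.0 0.0 6.7 ; 

end [432.9   7.5 151.6] [-3.141  0.     1.71 ]
```

```bash
python3 -m creep '-1 0 0 -0.012 0 0 0; -1 0 0 -0.013 0 0 0; -1 0 0 -0.012 0 0 0; -1 0 0 -0.013 0 0 0; -1 0 -0.004 0 0 0 6.7; -1 -0.001 -0.004 0 0 0 6.7; -1 -0.001 -0.004 0 0 0 6.7; -1 -0.001 -0.003 0 0 0 6.7; -1 -0.002 -0.003 0 0 0 6.7; -1 -0.002 -0.003 0 0 0 6.7'
python3 -m creep '-1 -0.003 -0.003 0 0 0 6.7; -1 -0.003 -0.003 0 0 0 6.7; -1 -0.003 -0.002 0 0 0 6.7; -1 -0.004 -0.002 0 0 0 6.7; -1 0 0 0 0 0 0; -1 0 0 0 0 0 0; -1 0 0 0 0 0 0; -1 0 0 0 0 0 0; -1 0 0 0 0 0 0; -1 0 0 0 0 0 0'
python3 - <<'E'
from h import *
st(); c,im=snap('side','g_s.png'); crop(im,130,280,230,350,5,'g_s2.png')
for t,z in (('rod_grip',98),('rod_hook',50)):
    for d in ctrl.tip_of(t,'side'):
        r,q=d['position']; print(t,'%.2f'%d['score'],np.round([r,q],1),px2w(c,r,q,z).round(1))
E
```

```text
clock: 7.85
position: [437.3, 24.0, 161.2]
tcp_rot: [3.135, 0.002, 2.156]
ft_force: [0.2, -0.0, -1.2]
opening: 0.178
clock: 9.1
position: [433.7, 8.2, 165.1]
tcp_rot: [3.132, -0.003, 1.678]
ft_force: [0.5, -0.5, -1.4]
opening: 0.175
t 9.10 pos [433.7   8.2 165.1] rot [ 3.132e+00 -3.000e-03  1.678e+00] op 0.18 F [ 0.5 -0.5 -1.4]
rod_grip 0.49 [214.6 307.2] [436.3 -15.5  98. ]
rod_grip 0.27 [275.7 217.5] [714.3 200.7  98. ]
rod_hook 0.56 [173.5 298.1] [ 458.8 -204.7   50. ]
```

View pics/g_s2.png

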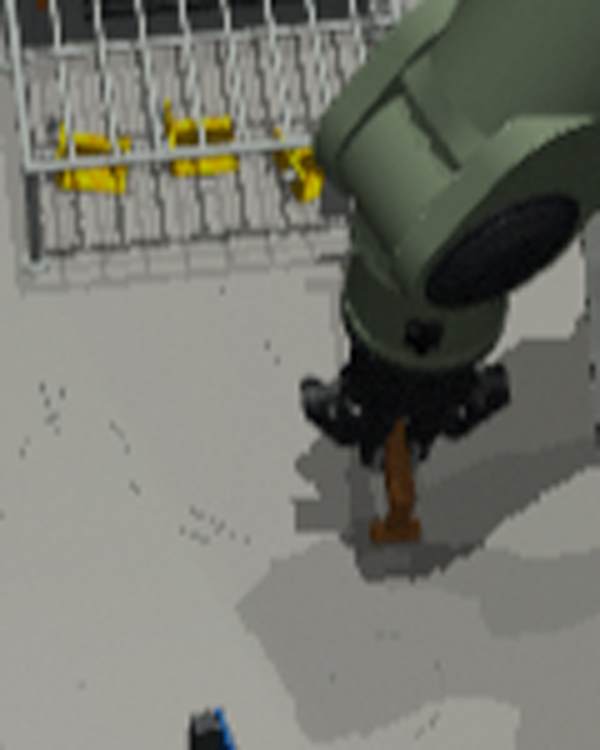

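Run:
```python
from h import *
c,im=snap('scene','g_sc.png'); crop(im,160,280,180,340,5,'g_sc2.png')
rows([433,8,150],[np.pi,0,1.711],3,-1)
```

```text
-1 -0.0 -0.0 0.005 0.2 -0.1 -0.6 ; -1 -0.0 -0.0 0.005 0.2 -0.0 -0.6 ; -1 -0.0 -0.001 0.005 0.1 -0.1 -0.7 ; end [432.8   8.2 150.1] [3.141 0.    1.711]
```

View pics/g_sc2.png

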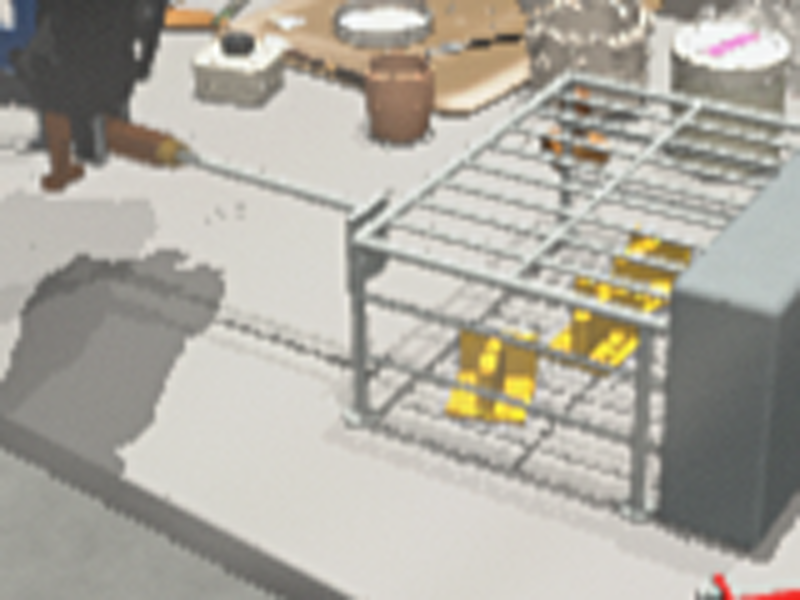

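Run:
```python
from h import *
c=cam('scene')
def gf(p): 
    d=np.array(p[:2])-[540,-209]; a=.14; return np.array([d[0]*np.cos(a)+d[1]*np.sin(a),-d[0]*np.sin(a)+d[1]*np.cos(a)])
for n,x,y,z in(('A fl L',447,415,2),('A fl R',525,420,2),('A topL',462,332,34),('A topR',538,345,34),('postfoot L',357,418,0),('heater-side foot',632,512,0),('far post?',0,0,0),('hook bottom R edge',365,275,65),('hook top end L',355,215,115),('hook top R',388,205,115),('roofL',357,240,118),('roof far',573,80,118)):
    p=px2w(c,160+y/5,180+x/5,z); print(n,p.round(),gf(p).round())
for g in((0,0,0),(-135,0,0),(135,0,0),(-135,-190,0),(-135,0,118),(135,0,118)):
    a=.14;p=[540+g[0]*np.cos(a)-g[1]*np.sin(a),-209+g[0]*np.sin(a)+g[1]*np.cos(a),g[2]]; r,q=w2px(c,p); print(g,((q-180)*5),((r-160)*5))
```

```text
A fl L [ 439. -275.    2.] [-110.  -51.]
A fl R [ 463. -314.    2.] [-91. -94.]
A topL [ 477. -257.   34.] [-69. -39.]
A topR [ 493. -302.   34.] [-59. -85.]
postfoot L [ 405. -233.    0.] [-137.   -5.]
heater-side foot [ 428. -410.    0.] [-139. -184.]
far post? [735. 480.   0.] [290. 655.]
hook bottom R edge [ 453. -201.   65.] [-85.  20.]
hook top end L [ 437. -208.  115.] [-102.   15.]
hook top R [ 459. -216.  115.] [-81.   5.]
roofL [ 410. -233.  118.] [-132.   -5.]
roof far [ 674. -202.  118.] [134. -12.]
(0, 0, 0) 461.0030836065903 313.988090709681
(-135, 0, 0) 351.0829321486825 414.1373374339571
(135, 0, 0) 553.7665294742084 229.4704740218286
(-135, -190, 0) 645.4475602828188 511.6601630217906
(-135, 0, 118) 346.68820378451613 239.7136970133498
(135, 0, 118) 558.2834621448128 75.90337108106823
```

```bash
python3 -m creep '-1 0 -0.001 0.006 0.2 -0.1 -0.6; -1 0 -0.001 0.005 0.2 0 -0.6; -1 0 -0.001 0.003 0.1 -0.1 -0.6; -1 0 0 0 0 0 0; -1 -0.015 0 0 0 0 0; -1 -0.02 0 0 0 0 0; -1 -0.02 0 0 0 0 0; -1 -0.01 0 0 0 0 0; -1 0 0 0 0 0 0; -1 0 0 0 0 0 0'
python3 - <<'E'
from h import *
st(); c,im=snap('scene','h_sc.png'); crop(im,160,280,180,340,5,'h_sc2.png')
E
```

```text
clock: 10.55
position: [440.1, -60.5, 150.2]
tcp_rot: [3.141, 0.001, 1.711]
ft_force: [0.3, -0.1, -1.3]
opening: 0.175
t 10.55 pos [440.1 -60.5 150.2] rot [3.141e+00 1.000e-03 1.711e+00] op 0.17 F [ 0.3 -0.1 -1.3]
```

View pics/h_sc2.png

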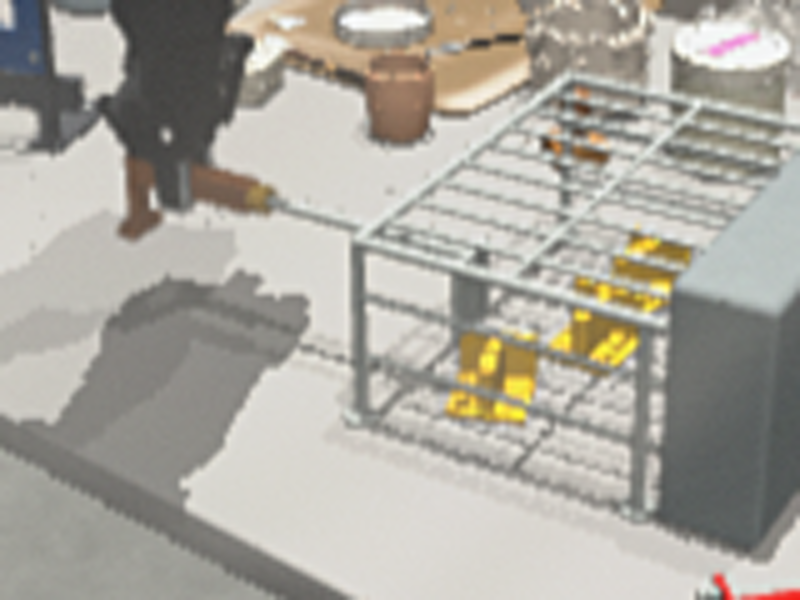

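```bash
cat >> h.py <<'E'
G0=np.array([540.,-211.]);GA=.14
def gf(p):
    d=np.array(p[:2])-G0; return np.array([d[0]*np.cos(GA)+d[1]*np.sin(GA),-d[0]*np.sin(GA)+d[1]*np.cos(GA)])
def gw(x,y): return G0+[x*np.cos(GA)-y*np.sin(GA),x*np.sin(GA)+y*np.cos(GA)]
E
python3 - <<'E'
from h import *
c=cam('scene');s=st(); ty=s['tcp_rot'][2]+np.pi; d=np.array([np.cos(ty),np.sin(ty)]);n=np.array([-d[1],d[0]])
for f in(200,205,210,215):
  o=[]
  for w in(-20,20):
    for z in(-48,4):
      p=np.r_[s['position'][:2]+d*f+n*w,s['position'][2]-54.5+z]; r,q=w2px(c,p); o.append((round((q-180)*5),round((r-160)*5)))
  print(f,o)
print(gf(s['position']))
E
```

```text
t 10.60 pos [440.1 -60.5 150.2] rot [3.141e+00 1.000e-03 1.711e+00] op 0.18 F [ 0.3  0.3 -1.2]
200 [(439, 335), (439, 257), (471, 305), (472, 229)]
205 [(446, 337), (446, 259), (478, 307), (479, 231)]
210 [(453, 339), (454, 261), (486, 309), (487, 233)]
215 [(461, 341), (461, 264), (493, 311), (494, 235)]
[-77.95126246 162.98001607]
```

```bash
python3 -m creep '-1 -0.02 0 0 0 0 0; -1 -0.02 0 0 0 0 0; -1 -0.02 0 0 0 0 0; -1 -0.014 0 0 0 0 0; -1 0 0 0 0 0 0; -1 0 0 0.01 0 0 0; -1 0 0 0.014 0 0 0; -1 0 0 0.01 0 0 0; -1 0 0 0.005 0 0 0; -1 0 0 0 0 0 0'
python3 - <<'E'
from h import *
s=st();print(gf(s['position'])-[0,200]); c,im=snap('scene','i_sc.png'); crop(im,160,280,180,340,5,'i_sc2.png')
E
```

```text
clock: 11.85
position: [451.0, -129.8, 107.8]
tcp_rot: [-3.141, -0.001, 1.721]
ft_force: [0.1, 0.5, -1.3]
opening: 0.178
t 11.85 pos [ 451.  -129.8  107.8] rot [-3.141e+00 -1.000e-03  1.721e+00] op 0.18 F [ 0.1  0.5 -1.3]
[ -76.82379824 -107.17564952]
```

View pics/i_sc2.png

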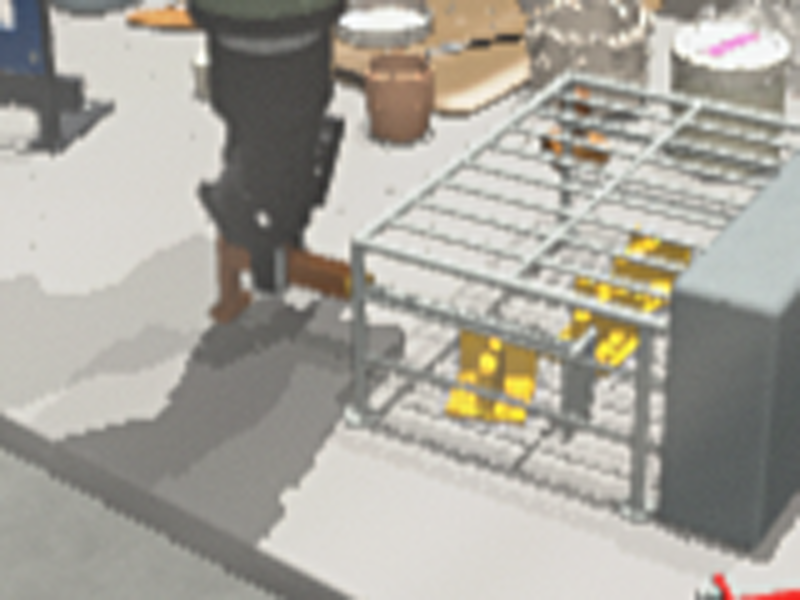

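```bash
python3 -m creep '-1 0.003 -0.002 0.003 0 0 0.5; -1 0.008 0 0.001 0 0 0; -1 0.01 0 0 0 0 0; -1 0.01 0 0 0 0 0; -1 0.01 0 0 0 0 0; -1 0.01 0 0 0 0 0; -1 0.01 0 0 0 0 0; -1 0.01 0 0 0 0 0; -1 0.01 0 0 0 0 0; -1 0.01 0 0 0 0 0'
python3 - <<'E'
from h import *
s=st();print(gf(s['position'])-[0,200]); c,im=snap('scene','j_sc.png'); crop(im,160,280,180,340,5,'j_sc2.png')
E
```

```text
clock: 13.15
position: [435.7, -33.7, 104.8]
tcp_rot: [3.14, -0.001, 1.711]
ft_force: [0.3, -0.9, -0.7]
opening: 0.176
t 13.15 pos [435.7 -33.7 104.8] rot [ 3.140e+00 -1.000e-03  1.711e+00] op 0.18 F [ 0.3 -0.9 -0.7]
[-78.54784233  -9.87934573]
```

View pics/j_sc2.png

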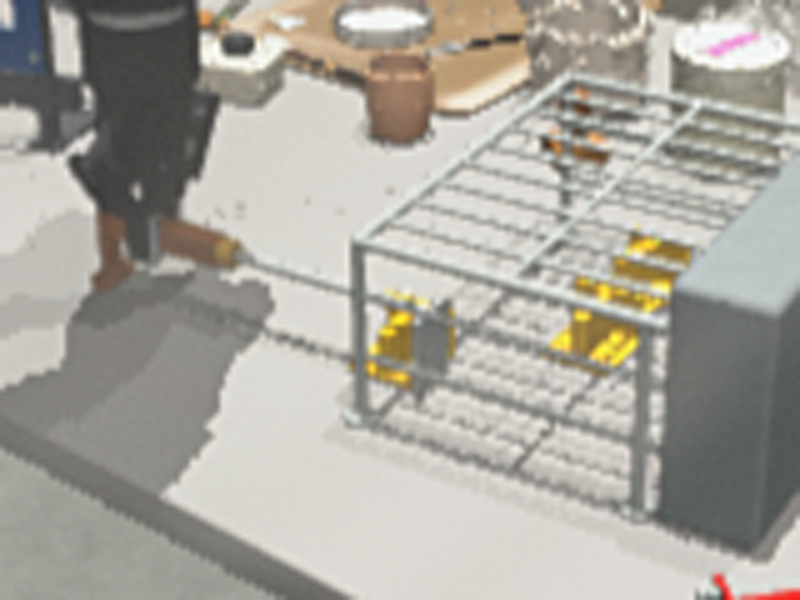

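```bash
python3 -m creep '-1 0.012 0 0 0 0 0; -1 0.012 0 0 0 0 0; -1 0.012 0 0 0 0 0; -1 0.012 0 0 0 0 0; -1 0.012 0 0 0 0 0; -1 0.012 0 0 0 0 0; -1 0.010 0 0 0 0 0; -1 0.008 0 0 0 0 0; -1 0.004 0 0 0 0 0; -1 0 0 0 0 0 0'
python3 - <<'E'
from h import *
s=st();print(gf(s['position'])-[0,200]); c,im=snap('scene','k_sc.png'); crop(im,160,280,180,340,5,'k_sc2.png')
c,im=snap('side','k_s.png'); crop(im,130,250,230,350,5,'k_s2.png')
E
```

```text
clock: 14.45
position: [421.4, 67.6, 105.0]
tcp_rot: [3.14, -0.002, 1.713]
ft_force: [0.3, 0.7, -0.9]
opening: 0.177
t 14.45 pos [421.4  67.6 105. ] rot [ 3.140e+00 -2.000e-03  1.713e+00] op 0.18 F [ 0.3  0.7 -0.9]
[-78.61508376  92.38186106]
```

View pics/k_sc2.png

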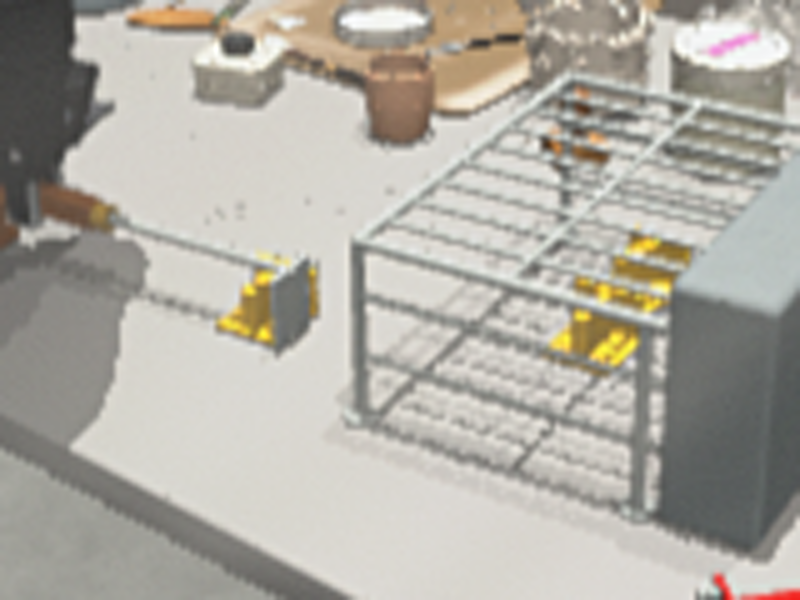

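View pics/k_s2.png

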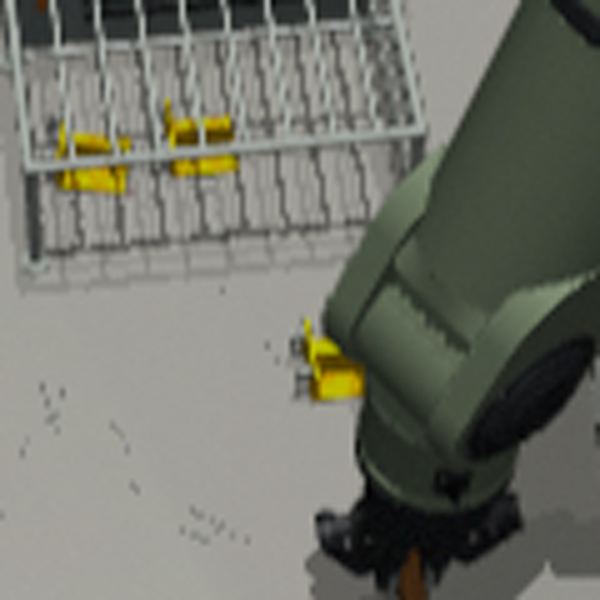

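```bash
python3 -m creep '-1 0 0 -0.012 0 0 0; -1 0 0 -0.014 0 0 0; -1 0 0 -0.010 0 0 0; -1 -0.004 0.006 -0.003 0 0 0; -1 -0.01 0.016 0 0 0 0; -1 -0.01 0.016 0 0 0 0; -1 -0.01 0.016 0 0 0 0; -1 -0.01 0.014 0 0 0 0; -1 -0.005 0.006 0 0 0 0; -1 0 0 0 0 0 0'
python3 - <<'E'
from h import *
s=st();print(gf(s['position'])-[0,200])
E
```

```text
clock: 15.8
position: [505.6, 24.7, 147.2]
tcp_rot: [3.14, -0.001, 1.709]
ft_force: [-0.7, -0.2, -1.1]
opening: 0.174
t 15.80 pos [505.6  24.7 147.2] rot [ 3.140e+00 -1.000e-03  1.709e+00] op 0.17 F [-0.7 -0.2 -1.1]
[-1.17935636 38.18457035]
```

```bash
python3 -m creep '-1 -0.01 0.003 -0.002 0 0 0; -1 -0.02 0.002 0 0 0 0; -1 -0.02 0 0 0 0 0; -1 -0.02 0 0 0 0 0; -1 -0.02 0 0 0 0 0; -1 -0.02 0 0 0 0 0; -1 -0.02 0 0 0 0 0; -1 -0.02 0 0 0 0 0; -1 -0.008 0 0 0 0 0; -1 0 0 0 0 0 0'
python3 - <<'E'
from h import *
s=st();print(gf(s['position'])-[0,200]); c,im=snap('scene','l_sc.png'); crop(im,160,280,180,340,5,'l_sc2.png')
c,im=snap('side','l_s.png'); crop(im,130,250,230,350,5,'l_s2.png')
E
```

```text
clock: 17.05
position: [531.3, -138.0, 150.5]
tcp_rot: [3.141, -0.0, 1.712]
ft_force: [-0.3, 0.3, -1.4]
opening: 0.176
t 17.05 pos [ 531.3 -138.   150.5] rot [ 3.141 -0.     1.712] op 0.18 F [-0.3  0.3 -1.4]
[   1.5715219  -126.48722358]
```

View pics/l_sc2.png

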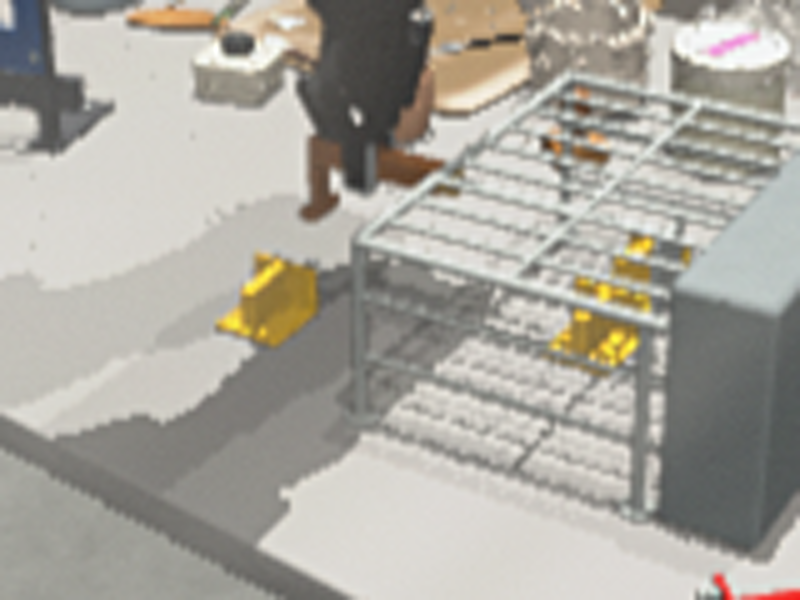

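View pics/l_s2.png

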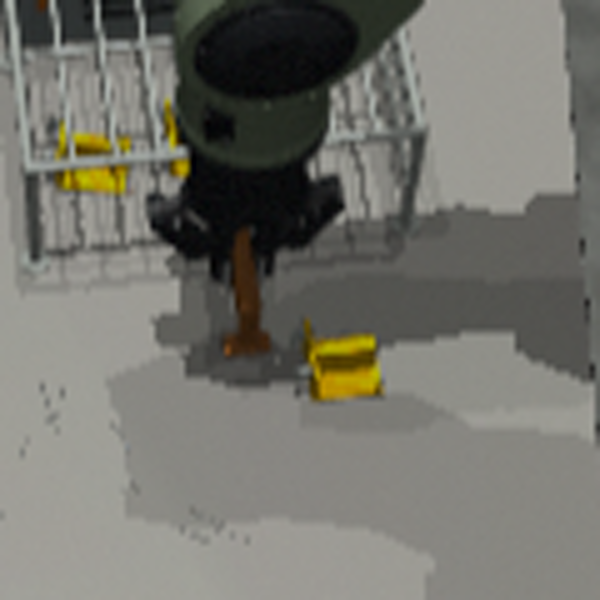

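```bash
python3 -m creep '-1 -0.001 0.002 0.010 0 0 0; -1 0 0 0.014 0 0 0; -1 0 0 0.012 0 0 0; -1 0 0 0.004 0 0 0; -1 0 0 0 0 0 0; -1 0.005 0 0 0 0 0; -1 0.008 0 0 0 0 0; -1 0.01 0 0 0 0 0; -1 0.01 0 0 0 0 0; -1 0.01 0 0 0 0 0'
python3 - <<'E'
from h import *
s=st();print(gf(s['position'])-[0,200]); c,im=snap('scene','m_sc.png'); crop(im,160,280,180,340,5,'m_sc2.png')
E
```

```text
clock: 18.4
position: [527.0, -90.5, 107.8]
tcp_rot: [3.141, -0.001, 1.716]
ft_force: [1.1, -0.4, -0.7]
opening: 0.174
t 18.40 pos [527.  -90.5 107.8] rot [ 3.141e+00 -1.000e-03  1.716e+00] op 0.17 F [ 1.1 -0.4 -0.7]
[  3.97013436 -78.8515596 ]
```

View pics/m_sc2.png

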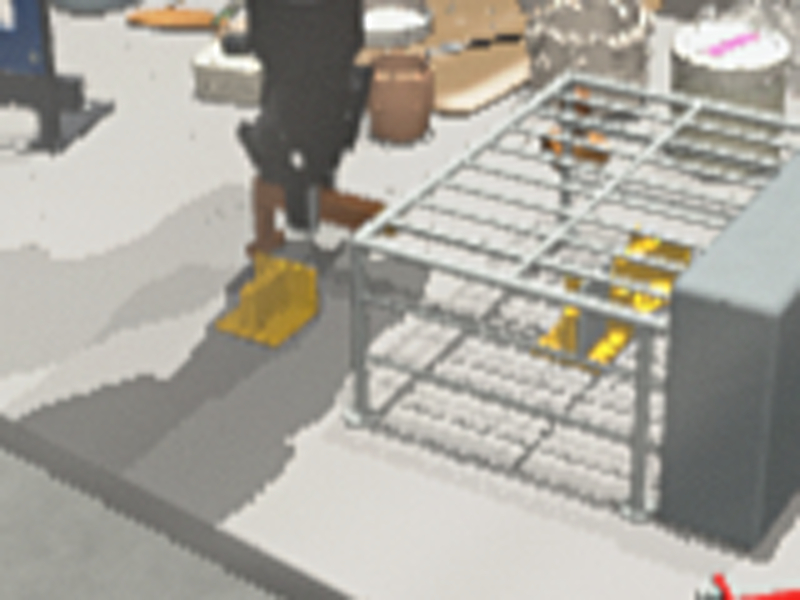

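Run:
```python
from h import *
a=cv2.imread('pics/l_sc.png');b=cv2.imread('pics/m_sc.png')
o=np.hstack([cv2.resize(x[200:240,280:325],None,fx=8,fy=8,interpolation=cv2.INTER_CUBIC) for x in(a,b)]); cv2.imwrite('pics/m3.png',o)
```

```text
(no output)
```

View pics/m3.png

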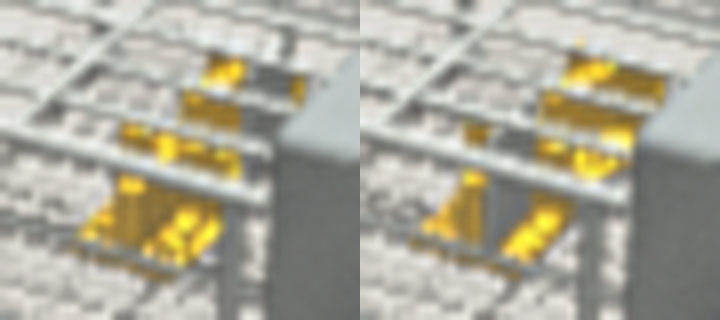

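```bash
python3 -m creep '-1 0.006 0.001 0 0 0 0; -1 0.01 0.001 0 0 0 0; -1 0.01 0.001 0 0 0 0; -1 0.01 0.001 0 0 0 0; -1 0.01 0.001 0 0 0 0; -1 0.01 0.001 0 0 0 0; -1 0.01 0.001 0 0 0 0; -1 0.01 0.001 0 0 0 0; -1 0.008 0 0 0 0 0; -1 0.004 0 0 0 0 0'
python3 - <<'E'
from h import *
s=st();print(gf(s['position'])-[0,200]); c,im=snap('scene','n_sc.png'); crop(im,160,280,180,340,5,'n_sc2.png')
E
```

```text
clock: 19.7
position: [521.7, 5.8, 108.0]
tcp_rot: [3.141, -0.002, 1.718]
ft_force: [-0.5, 0.9, -1.1]
opening: 0.178
t 19.70 pos [521.7   5.8 108. ] rot [ 3.141e+00 -2.000e-03  1.718e+00] op 0.18 F [-0.5  0.9 -1.1]
[12.15596966 17.18653402]
```

View pics/n_sc2.png

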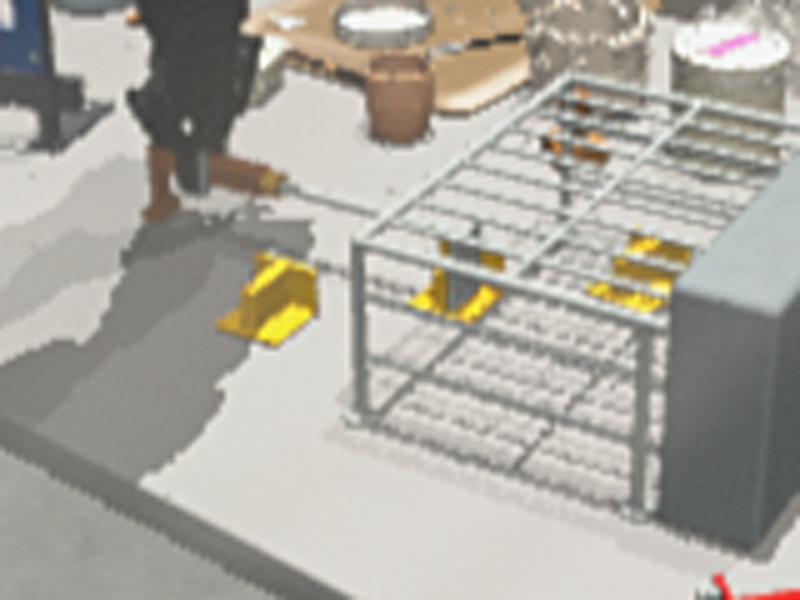

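```bash
python3 -m creep '-1 0.008 0 0 0 0 0; -1 0.01 0 0 0 0 0; -1 0.01 0 0 0 0 0; -1 0.01 0 0 0 0 0; -1 0.01 0 0 0 0 0; -1 0.01 0 0 0 0 0; -1 0.01 0 0 0 0 0; -1 0.006 0 0 0 0 0; -1 0.002 0 0 0 0 0; -1 0 0 0 0 0 0'
python3 - <<'E'
from h import *
s=st();print(gf(s['position'])-[0,200]); c,im=snap('scene','o_sc.png'); crop(im,160,280,180,340,5,'o_sc2.png')
c,im=snap('side','o_s.png'); crop(im,130,250,230,350,5,'o_s2.png')
E
```

```text
clock: 21.0
position: [509.8, 86.6, 108.2]
tcp_rot: [3.141, -0.002, 1.718]
ft_force: [0.4, 0.6, -0.1]
opening: 0.177
t 21.00 pos [509.8  86.6 108.2] rot [ 3.141e+00 -2.000e-03  1.718e+00] op 0.18 F [ 0.4  0.6 -0.1]
[11.57157013 98.88175873]
```

View pics/o_sc2.png

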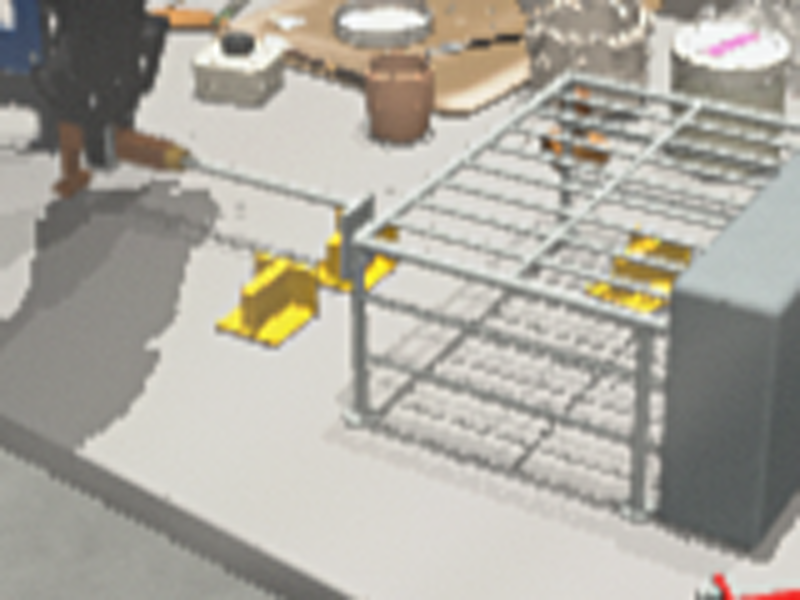

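View pics/o_s2.png

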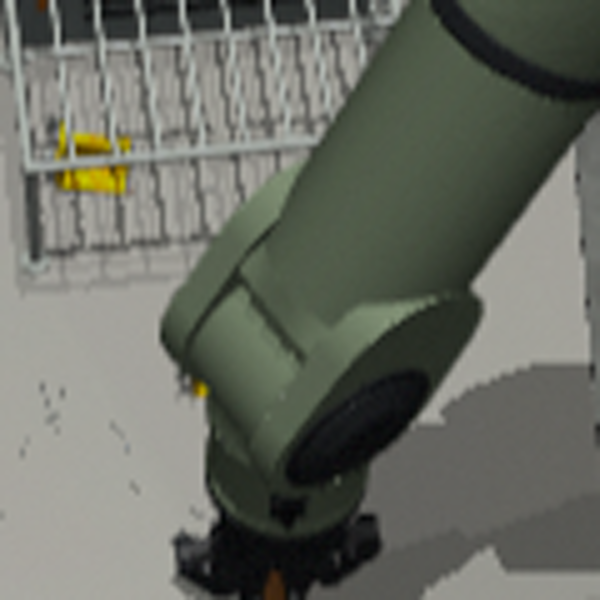

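```bash
python3 -m creep '-1 0 0 -0.012 0 0 0; -1 0 0 -0.014 0 0 0; -1 0 0 -0.010 0 0 0; -1 -0.004 0.006 -0.003 0 0 0; -1 -0.01 0.016 0 0 0 0; -1 -0.011 0.016 0 0 0 0; -1 -0.011 0.016 0 0 0 0; -1 -0.011 0.014 0 0 0 0; -1 -0.006 0.007 0 0 0 0; -1 0 0 0 0 0 0'
python3 - <<'E'
from h import *
s=st();print(gf(s['position'])-[0,200])
c,im=snap('side','p_s.png'); crop(im,130,250,230,350,5,'p_s2.png')
E
```

```text
clock: 22.35
position: [596.2, 41.1, 151.5]
tcp_rot: [3.139, -0.002, 1.716]
ft_force: [-0.0, -1.1, -0.6]
opening: 0.176
t 22.35 pos [596.2  41.1 151.5] rot [ 3.139e+00 -2.000e-03  1.716e+00] op 0.18 F [-0.  -1.1 -0.6]
[90.8520104  41.73882409]
```

View pics/p_s2.png

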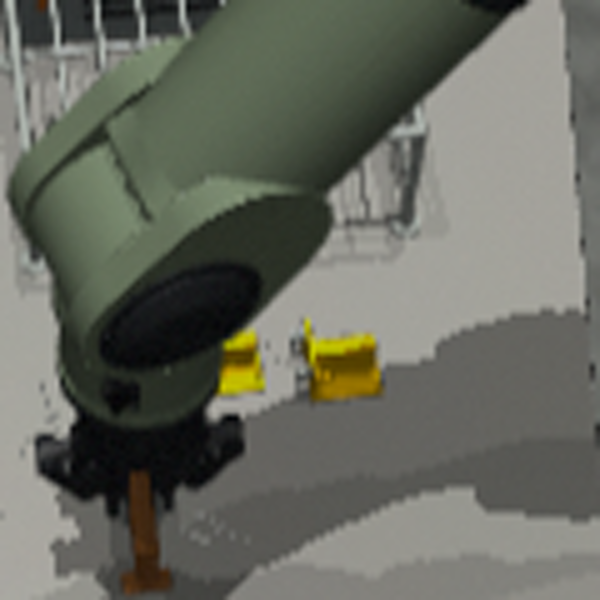

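```bash
python3 -m creep '-1 -0.01 0 0.001 0 0 -0.2; -1 -0.02 0 0.001 0 0 0; -1 -0.02 0 0 0 0 0; -1 -0.02 0 0 0 0 0; -1 -0.02 0 0 0 0 0; -1 -0.02 0 0 0 0 0; -1 -0.02 0 0 0 0 0; -1 -0.02 0 0 0 0 0; -1 -0.01 0 0 0 0 0; -1 0 0 0 0 0 0'
python3 - <<'E'
from h import *
s=st();print(gf(s['position'])-[0,200]); c,im=snap('scene','q_sc.png'); crop(im,160,280,180,340,5,'q_sc2.png')
c,im=snap('side','q_s.png'); crop(im,130,250,230,350,5,'q_s2.png')
E
```

```text
clock: 23.65
position: [620.2, -129.7, 149.1]
tcp_rot: [3.14, -0.001, 1.718]
ft_force: [0.3, 0.6, -1.5]
opening: 0.172
t 23.65 pos [ 620.2 -129.7  149.1] rot [ 3.140e+00 -1.000e-03  1.718e+00] op 0.17 F [ 0.3  0.6 -1.5]
[  90.72109613 -130.67327852]
```

View pics/q_sc2.png

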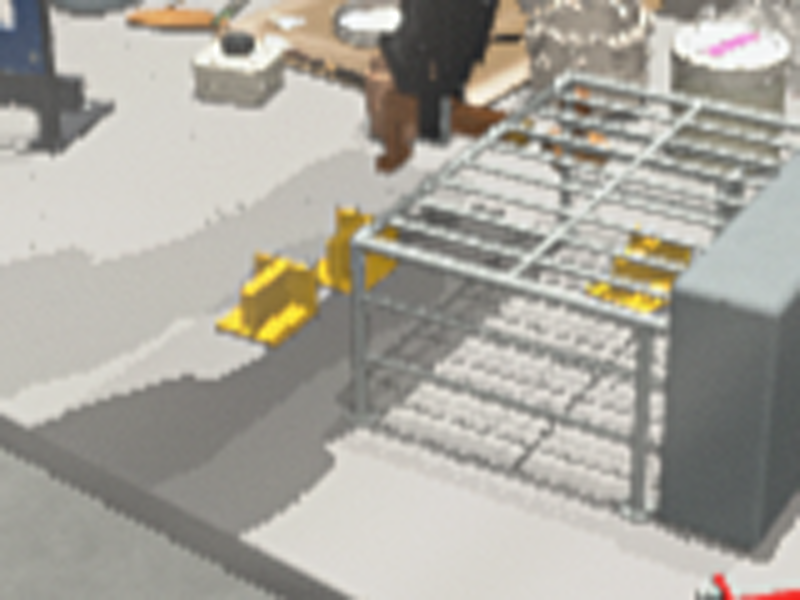

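View pics/q_s2.png

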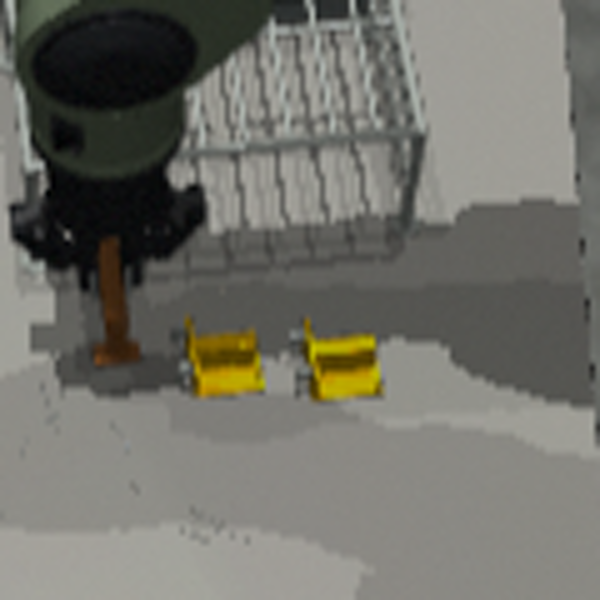

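```bash
python3 -m creep '-1 -0.001 0 0.010 0 0 0; -1 0 0 0.014 0 0 0; -1 0 0 0.012 0 0 0; -1 0 0 0.004 0 0 0; -1 0 0 0 0 0 0; -1 0.005 0 0.002 0 0 0; -1 0.008 0 0 0 0 0; -1 0.01 0 0 0 0 0; -1 0.01 0 0 0 0 0; -1 0.01 0 0 0 0 0'
python3 -m creep '-1 0.006 0 0 0 0 0; -1 0.01 0 0 0 0 0; -1 0.01 0 0 0 0 0; -1 0.01 0 0 0 0 0; -1 0.01 0 0 0 0 0; -1 0.01 0 0 0 0 0; -1 0.01 0 0 0 0 0; -1 0.01 0 0 0 0 0; -1 0.008 0 0 0 0 0; -1 0.004 0 0 0 0 0'
python3 - <<'E'
from h import *
s=st();print(gf(s['position'])-[0,200]); c,im=snap('scene','r_sc.png'); crop(im,160,280,180,340,5,'r_sc2.png')
E
```

```text
clock: 25.0
position: [613.6, -81.6, 104.4]
tcp_rot: [3.139, -0.002, 1.722]
ft_force: [0.8, 0.2, -2.3]
opening: 0.179
clock: 26.25
position: [599.2, 12.4, 104.7]
tcp_rot: [3.139, -0.002, 1.723]
ft_force: [0.6, 0.2, -1.6]
opening: 0.176
t 26.25 pos [599.2  12.4 104.7] rot [ 3.139e+00 -2.000e-03  1.723e+00] op 0.18 F [ 0.6  0.2 -1.6]
[89.80235803 13.00255382]
```

View pics/r_sc2.png

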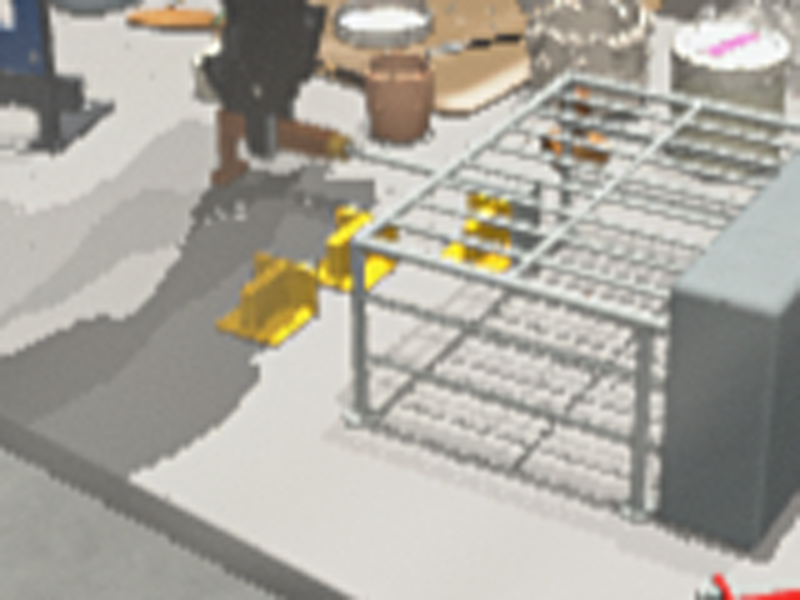

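```bash
python3 -m creep '-1 0.006 0 0 0 0 0; -1 0.01 0.001 0 0 0 0; -1 0.01 0.002 0 0 0 0; -1 0.01 0.002 0 0 0 0; -1 0.01 0.002 0 0 0 0; -1 0.01 0.001 0 0 0 0; -1 0.01 0 0 0 0 0; -1 0.006 0 0 0 0 0; -1 0.002 0 0 0 0 0; -1 0 0 0 0 0 0'
python3 - <<'E'
from h import *
s=st();print(gf(s['position'])-[0,200]); c,im=snap('scene','s_sc.png'); crop(im,160,280,180,340,5,'s_sc2.png')
c,im=snap('side','s_s.png'); crop(im,130,280,200,350,4,'s_s2.png')
E
```

```text
clock: 27.55
position: [595.6, 92.5, 104.9]
tcp_rot: [3.139, -0.003, 1.724]
ft_force: [-0.6, 0.0, -1.5]
opening: 0.178
t 27.55 pos [595.6  92.5 104.9] rot [ 3.139e+00 -3.000e-03  1.724e+00] op 0.18 F [-0.6  0.  -1.5]
[97.39689627 92.77564166]
```

View pics/s_sc2.png

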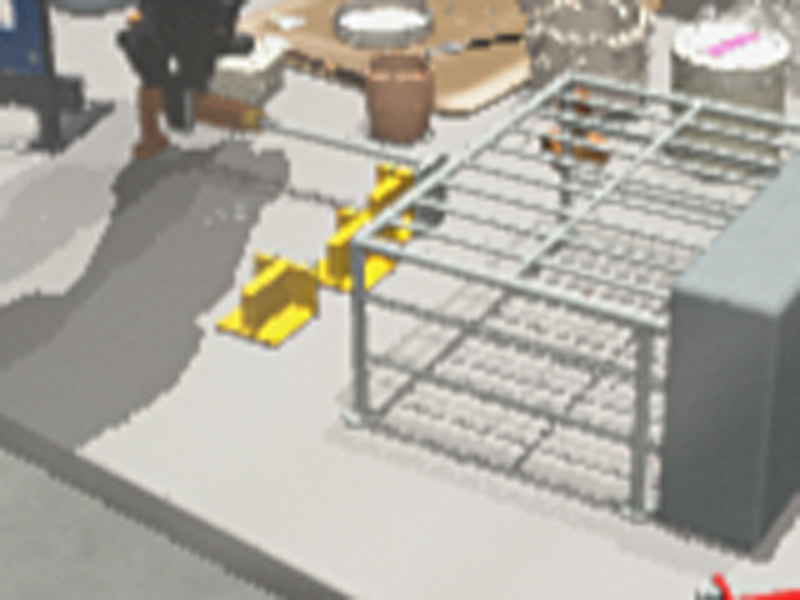

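View pics/s_s2.png

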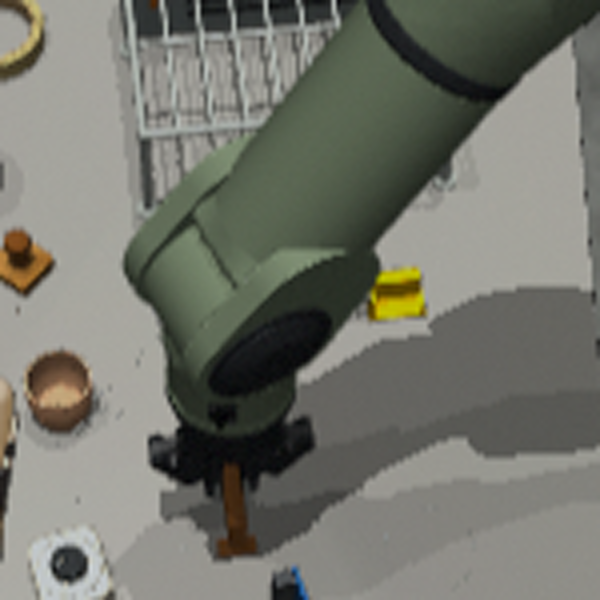

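```bash
python3 -m creep '-1 0 0 -0.016 0 0 0; -1 0 0 -0.02 0 0 0; -1 0 0 -0.02 0 0 0; -1 0 0 -0.004 0 0 0; -1 -0.002 -0.015 0 0 0 0; -1 -0.002 -0.025 0 0 0 0; -1 -0.002 -0.03 0 0 0 0; -1 -0.002 -0.03 0 0 0 0; -1 -0.002 -0.025 0 0 0 0; -1 0 -0.008 0 0 0 0'
python3 - <<'E'
from h import *
s=st();rows([460,58,165],[np.pi,0,3.14],10,-1)
E
```

```text
clock: 28.9
position: [462.7, 60.1, 171.7]
tcp_rot: [3.135, -0.002, 1.721]
ft_force: [-0.0, 0.1, -1.7]
opening: 0.177
t 28.90 pos [462.7  60.1 171.7] rot [ 3.135e+00 -2.000e-03  1.721e+00] op 0.18 F [-0.   0.1 -1.7]
-1 -0.0 -0.0 0.001 0.0 0.0 -8.1 ; -1 -0.0 -0.0 0.001 0.0 0.0 -8.1 ; -1 -0.0 -0.0 0.001 0.0 0.0 -8.1 ; -1 -0.0 -0.0 0.001 0.1 0.0 -8.1 ; -1 0.0 -0.001 0.0 0.0 0.0 -8.1 ; -1 0.0 -0.0 0.001 0.0 0.0 -8.2 ; -1 0.0 -0.001 0.0 0.1 0.1 -8.1 ; -1 0.0 -0.0 0.001 0.0 0.0 -8.2 ; -1 0.001 -0.0 0.0 0.1 0.1 -8.1 ; -1 0.0 -0.001 0.001 0.0 0.0 -8.2 ; 

end [460.4  57.9 164.6] [3.141e+00 1.000e-03 3.140e+00]
```

```bash
python3 -m creep '-1 0 0 0.001 0 0 -8; -1 0 0 0.001 0 0 -8; -1 0 0 0.001 0 0 -8; -1 0 0 0.001 0.1 0 -8; -1 0 0 0 0 0 -8; -1 0 0 0.001 0 0 -8; -1 0 0 0 0.1 0.1 -8; -1 0 0 0 0 0 -8; -1 0 0 0 0.1 0.1 -8; -1 0 0 0 0 0 -5'
python3 -m creep '-1 0 0 0 0 0 0; -1 0 0 0.015 0 0 0; -1 0 0 0.015 0 0 0; -1 0 0 0.01 0 0 0; -1 0 0 0.01 0 0 0; -1 0 0 0.003 0 0 0; -1 0 0 0 0 0 0; -1 0 0 0 0 0 0; -1 0 0 0 0 0 0; -1 0 0 0 0 0 0'
python3 - <<'E'
from h import *
s=st(); rows([460,58,102.8],[np.pi,0,s['tcp_rot'][2]],3,-1)
E
```

```text
clock: 30.15
position: [469.6, 61.9, 168.5]
tcp_rot: [3.139, 0.008, 3.107]
ft_force: [0.1, -0.7, -1.2]
opening: 0.174
clock: 31.4
position: [471.1, 62.4, 111.8]
tcp_rot: [3.139, 0.008, 3.102]
ft_force: [0.3, -0.9, -1.2]
opening: 0.18
t 31.40 pos [471.1  62.4 111.8] rot [3.139 0.008 3.102] op 0.18 F [ 0.3 -0.9 -1.2]
-1 0.004 -0.002 0.003 0.1 0.2 0.0 ; -1 0.004 -0.001 0.003 0.0 0.1 0.0 ; -1 0.003 -0.002 0.003 0.1 0.2 0.0 ; end [460.   57.8 102.7] [-3.141 -0.     3.102]
```

```bash
python3 -m creep '-1 0.002 0 0.003 0.1 0.2 0; -1 0.002 0 0.003 0 0.2 0; -1 0.002 0 0.003 0 0.1 0; -1 0 0 0 0 0 0; -1 0 0 0.001 0 0 0; -1 0 0 0 0 0 0; 0.2 0 0 0 0 0 0; 0.6 0 0 0 0 0 0; 1 0 0 0 0 0 0; 1 0 0 0 0 0 0'
python3 - <<'E'
from h import *
s=st(); snap('wrist','t_w.png')
E
```

```text
clock: 32.65
position: [464.8, 62.7, 102.1]
tcp_rot: [3.141, 0.0, 3.102]
ft_force: [0.4, 0.3, 0.2]
opening: 0.991
t 32.65 pos [464.8  62.7 102.1] rot [3.141 0.    3.102] op 0.99 F [0.4 0.3 0.2]
```

View pics/t_w.png

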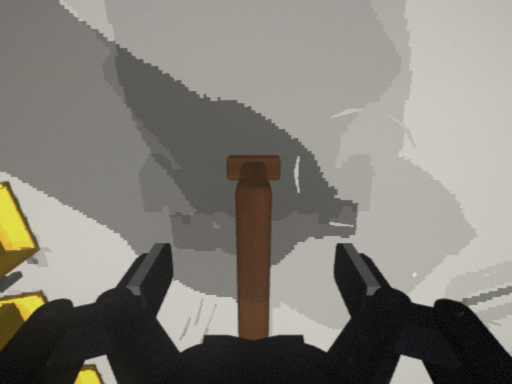

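Run:
```python
from h import *
p=rows([465,62.7,190],[np.pi,0,3.10],4); rows([458,296,290],[np.pi,0,3.49],12,start=p)
```

```text
1 -0.0 -0.0 -0.022 0.0 0.0 0.0 ; 1 -0.0 -0.0 -0.022 0.0 0.0 0.0 ; 1 -0.0 -0.0 -0.022 0.0 0.0 0.1 ; 1 -0.0 -0.0 -0.022 0.0 0.0 0.0 ; end [464.8  62.7 190.1] [3.141 0.    3.1  ]
1 0.001 0.019 -0.008 0.0 0.0 -1.9 ; 1 0.001 0.019 -0.008 0.0 0.0 -1.9 ; 1 0.0 0.02 -0.008 0.0 0.0 -1.9 ; 1 -0.001 0.019 -0.008 0.0 0.0 -1.8 ; 1 -0.001 0.02 -0.008 0.0 0.0 -1.9 ; 1 -0.002 0.019 -0.009 0.0 0.0 -1.8 ; 1 -0.002 0.019 -0.008 0.0 0.0 -1.9 ; 1 -0.003 0.019 -0.009 0.0 0.0 -1.8 ; 1 -0.004 0.019 -0.008 0.0 0.0 -1.9 ; 1 -0.004 0.019 -0.009 0.0 0.0 -1.8 ; 

1 -0.005 0.019 -0.008 0.0 0.0 -1.9 ; 1 -0.005 0.02 -0.009 0.0 0.0 -1.8 ; end [457.4 296.2 290.2] [ 3.141  0.    -2.794]
```

```bash
python3 -m creep '1 0 0 -0.022 0 0 0; 1 0 0 -0.022 0 0 0; 1 0 0 -0.022 0 0 0; 1 0 0.005 -0.022 0 0 0; 1 0 0.03 -0.012 0 0 -3; 1 0 0.03 -0.012 0 0 -3; 1 -0.001 0.03 -0.012 0 0 -3; 1 -0.002 0.03 -0.012 0 0 -3; 1 -0.004 0.03 -0.012 0 0 -3; 1 -0.004 0.03 -0.012 0 0 -3'
python3 -m creep '1 -0.005 0.025 -0.008 0 0 -2; 1 -0.005 0.015 -0.002 0 0 -2; 1 0 0.005 0 0 0 0; 1 0 0 0 0 0 0; 1 0 0 0 0 0 0; 1 0 0 0 0 0 0; 1 0 0 0 0 0 0; 1 0 0 0 0 0 0; 1 0 0 0 0 0 0; 1 0 0 0 0 0 0'
python3 - <<'E'
from h import *
s=st(); snap('wrist','u_w.png')
E
```

```text
clock: 33.95
position: [458.6, 251.1, 266.3]
tcp_rot: [-3.141, -0.002, -2.862]
ft_force: [0.1, 0.1, -0.9]
opening: 1.001
clock: 35.2
position: [454.9, 297.0, 275.8]
tcp_rot: [-3.14, -0.003, -2.791]
ft_force: [-1.0, 0.5, -0.3]
opening: 1.001
t 35.20 pos [454.9 297.  275.8] rot [-3.140e+00 -3.000e-03 -2.791e+00] op 1.00 F [-1.   0.5 -0.3]
```

View pics/u_w.png

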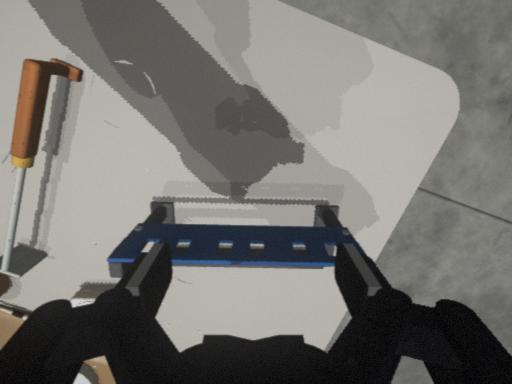

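Run:
```python
from h import *
im=cv2.imread('pics/u_w.png'); crop(im,190,280,100,365,3,'u2.png')
```

```text
(no output)
```

View pics/u2.png

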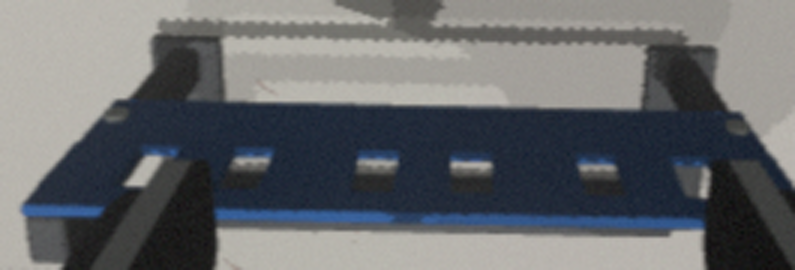

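```bash
cat > rail.py <<'E'
from h import *
from scipy.optimize import least_squares
def fit(c,obs,p0=(505,313,.35),tilt=False):
    def f(p):
        a=p[2]; o=[]
        for (y,z),(u,v) in obs:
            P=[p[0]-y*np.sin(a),p[1]+y*np.cos(a),z+(p[3] if tilt else 0)]; r,q=w2px(c,P); o+=[q-u,r-v]
        return np.array(o)
    s=least_squares(f,list(p0)+([0.] if tilt else []),loss='soft_l1'); return s.x,f(s.x)
E
python3 - <<'E'
from rail import *
c=cam('wrist')
raw=[((-113,65),(105,100)),((113,65),(745,115)),((-113,136),(25,205)),
((-61.5,100),(237,150)),((-48.5,100),(273,150)),((-61.5,124),(222,188)),((-48.5,124),(268,188)),
((-21.5,100),(360,151)),((-8.5,100),(400,152)),((-21.5,124),(355,190)),((-8.5,124),(397,191)),
((8.5,100),(450,153)),((21.5,100),(490,154)),((8.5,124),(453,193)),((21.5,124),(495,193)),
((48.5,100),(578,157)),((61.5,100),(613,158)),((48.5,124),(583,193)),((61.5,124),(623,194))]
obs=[(k,(100+(x+.5)/3-.5,190+(y+.5)/3-.5)) for k,(x,y) in raw]
for t in(False,True):
    p,r=fit(c,obs,tilt=t); print(p.round(3),r.reshape(-1,2).round(1).tolist())
E
```

```text
[5.08641e+02 3.04480e+02 3.28000e-01] [[3.7, -0.5], [-0.6, -0.9], [-1.9, 0.4], [-0.6, -0.5], [0.9, -0.2], [-2.5, -0.1], [-3.1, 0.2], [-0.1, 0.1], [0.1, 0.0], [-1.5, 0.2], [-0.8, 0.2], [1.0, 0.1], [1.1, 0.0], [-0.2, -0.1], [0.4, 0.3], [-0.3, -0.4], [1.5, -0.4], [1.6, 0.9], [2.9, 0.9]]
[ 5.10681e+02  3.04934e+02  3.28000e-01 -3.67300e+00] [[5.0, -0.2], [-2.1, -0.7], [0.3, 0.2], [0.2, -0.4], [1.5, -0.1], [-1.4, -0.2], [-2.3, 0.1], [0.1, 0.1], [0.1, 0.1], [-1.2, 0.1], [-0.7, 0.1], [0.8, 0.1], [0.7, 0.1], [-0.5, -0.2], [-0.1, 0.1], [-1.1, -0.3], [0.5, -0.4], [0.6, 0.7], [1.7, 0.7]]
```

Run:
```python
from h import *
p=rows([490,100,300],[np.pi,0,1.85],10); p=rows([530,-105,300],[np.pi,0,.14],10,start=p)
print(ctrl.get_state()['q'].round(2))
```

```text
1 0.003 -0.02 -0.002 -0.0 -0.0 9.4 ; 1 0.0 -0.02 -0.002 -0.0 -0.0 9.4 ; 1 -0.003 -0.02 -0.002 -0.0 -0.0 9.4 ; 1 -0.006 -0.019 -0.003 -0.0 0.0 9.4 ; 1 -0.009 -0.018 -0.002 -0.0 0.0 9.4 ; 1 -0.012 -0.016 -0.003 -0.0 0.0 9.4 ; 1 -0.014 -0.014 -0.002 -0.1 0.0 9.4 ; 1 -0.017 -0.011 -0.003 -0.0 0.0 9.4 ; 1 -0.018 -0.008 -0.002 -0.1 0.0 9.4 ; 1 -0.019 -0.006 -0.003 0.0 0.0 9.5 ; 

end [489.5  99.9 300.2] [3.142e+00 1.000e-03 1.850e+00]
1 -0.021 -0.002 0.0 0.0 0.0 9.8 ; 1 -0.021 0.002 0.0 0.0 0.0 9.8 ; 1 -0.02 0.005 0.0 0.0 0.0 9.8 ; 1 -0.019 0.009 0.0 0.0 0.0 9.8 ; 1 -0.017 0.012 0.0 0.0 0.0 9.8 ; 1 -0.015 0.015 0.0 0.0 0.0 9.8 ; 1 -0.012 0.017 0.0 0.0 0.0 9.8 ; 1 -0.009 0.018 0.0 0.0 0.0 9.8 ; 1 -0.006 0.02 0.0 0.0 -0.0 9.8 ; 1 -0.003 0.021 0.0 0.0 -0.0 9.8 ; 

end [ 530.  -105.   300.4] [ 3.141 -0.     0.139]
[-0.06  0.56 -0.88  1.81  0.5   1.01  0.78]
```

```bash
python3 -m creep '1 0.003 -0.02 -0.002 0 0 9.4; 1 0 -0.02 -0.002 0 0 9.4; 1 -0.003 -0.02 -0.002 0 0 9.4; 1 -0.006 -0.019 -0.002 0 0 9.4; 1 -0.009 -0.018 -0.002 0 0 9.4; 1 -0.012 -0.016 -0.002 0 0 9.4; 1 -0.014 -0.014 -0.002 0 0 9.4; 1 -0.017 -0.011 -0.002 0 0 9.4; 1 -0.018 -0.008 -0.002 0 0 9.4; 1 -0.019 -0.006 -0.002 0 0 9.4'
python3 -m creep '1 -0.021 -0.002 0 0 0 9.8; 1 -0.021 0.002 0 0 0 9.8; 1 -0.02 0.005 0 0 0 9.8; 1 -0.019 0.009 0 0 0 9.8; 1 -0.017 0.012 0 0 0 9.8; 1 -0.015 0.015 0 0 0 9.8; 1 -0.012 0.017 0 0 0 9.8; 1 -0.009 0.018 0 0 0 9.8; 1 -0.006 0.012 0 0 0 9.8; 1 0 0.005 0 0 0 4'
python3 - <<'E'
from h import *
s=st(); print(s['q'].round(2)); snap('wrist','v_w.png')
E
```

```text
clock: 36.5
position: [485.6, 94.9, 297.0]
tcp_rot: [-3.139, 0.0, 1.802]
ft_force: [0.4, 0.1, -0.1]
opening: 0.997
clock: 37.75
position: [508.2, -94.8, 297.9]
tcp_rot: [3.141, 0.0, 0.137]
ft_force: [0.9, 0.3, 0.0]
opening: 0.996
t 37.75 pos [508.2 -94.8 297.9] rot [3.141 0.    0.137] op 1.00 F [0.9 0.3 0. ]
[ 0.11  0.36 -0.06  1.89  0.03  0.9  -1.39]
```

View pics/v_w.png

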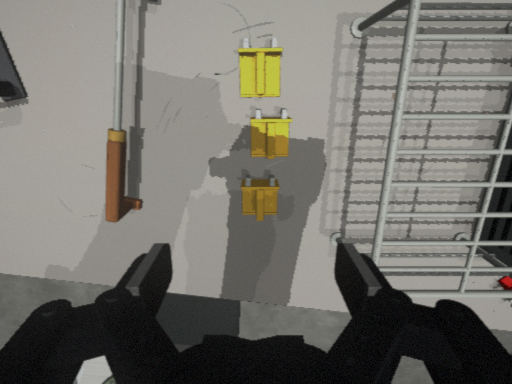

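Run:
```python
from h import *
im=cv2.imread('pics/v_w.png'); crop(im,30,225,225,300,3,'v2.png')
```

```text
(no output)
```

View pics/v2.png

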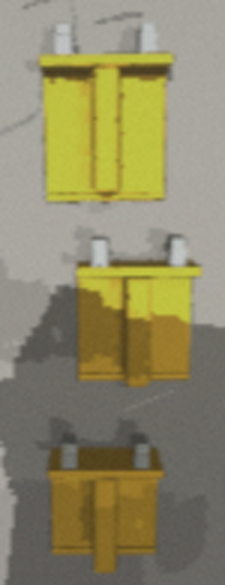

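```bash
cat > br.py <<'E'
from h import *
from scipy.optimize import least_squares
def fitb(c,obs,p0,base=0):
    def f(p):
        o=[]
        for (x,y,z),(u,v) in obs:
            P=[p[0]+x*np.cos(p[2])-y*np.sin(p[2]),p[1]+x*np.sin(p[2])+y*np.cos(p[2]),z+base]; r,q=w2px(c,P); o+=[q-u,r-v]
        return np.array(o)
    s=least_squares(f,p0,loss='soft_l1'); return s.x,f(s.x)
E
python3 - <<'E'
from br import *
c=cam('wrist')
# image left = tool -y ; tool y=(s,-c) => tool -y = bracket +y
D={'C':[((25,24,34),(40,55)),((25,-24,34),(173,55)),((-25,24,4),(45,194)),((-25,-24,4),(165,194)),((-22,5,34),(95,193)),((-22,-5,34),(118,193))],
'B':[((25,24,34),(77,267)),((25,-24,34),(201,267)),((-25,24,2),(78,379)),((-25,-24,2),(191,379)),((-22,5,34),(126,385)),((-22,-5,34),(150,385))],
'A':[((25,24,34),(46,473)),((25,-24,34),(163,473)),((-25,24,4),(52,550)),((-25,-24,4),(157,550)),((-22,5,34),(94,572)),((-22,-5,34),(117,572))]}
for k,v in D.items():
    obs=[(a,(225+(x+.5)/3-.5,30+(y+.5)/3-.5)) for a,(x,y) in v]
    p,r=fitb(c,obs,[540,-100,.14]); print(k,p.round(3),gf(p).round(),r.round(1).tolist())
E
```

```text
C [ 6.11841e+02 -8.96510e+01  1.43000e-01] [ 88. 110.] [-0.5, -0.7, 0.6, -1.1, 0.1, 2.3, -0.3, 2.0, -0.6, -0.0, 0.7, -0.1]
B [ 5.40941e+02 -1.12520e+02  1.44000e-01] [15. 97.] [-0.2, -0.2, 0.6, -0.6, 0.1, -0.1, -0.6, -0.5, -0.1, 0.8, 0.3, 0.8]
A [ 4.59077e+02 -1.11100e+02  1.51000e-01] [-66. 110.] [0.0, -1.1, 0.1, -1.7, 0.0, 0.8, -0.3, 0.3, -0.0, 0.5, 0.1, 0.4]
```

Run:
```python
from h import *
p=rows([612,-89.7,140],[np.pi,0,.143],8)
```

```text
1 0.013 0.001 0.02 0.0 0.0 -0.1 ; 1 0.013 0.001 0.02 0.0 0.0 -0.1 ; 1 0.013 0.001 0.02 0.0 0.0 -0.0 ; 1 0.013 0.001 0.02 0.0 0.0 -0.1 ; 1 0.013 0.001 0.019 0.0 0.0 -0.0 ; 1 0.013 0.001 0.02 0.0 0.0 -0.1 ; 1 0.013 0.001 0.019 0.0 0.0 -0.0 ; 1 0.013 0.002 0.02 0.0 0.0 -0.1 ; end [612.5 -89.9 139.9] [3.141 0.    0.143]
```

```bash
python3 -m creep '1 0.013 0.001 0.02 0 0 -0.1; 1 0.013 0.001 0.02 0 0 -0.1; 1 0.013 0.001 0.02 0 0 -0.1; 1 0.013 0.001 0.02 0 0 0; 1 0.013 0.001 0.02 0 0 0; 1 0.013 0.001 0.02 0 0 0; 1 0.013 0.001 0.018 0 0 0; 1 0.006 0.001 0.01 0 0 0; 1 0 0 0 0 0 0; 1 0 0 0 0 0 0'
python3 - <<'E'
from h import *
s=st(); snap('wrist','w_w.png'); rows([612,-89.7,80],[np.pi,0,.143],5)
E
```

```text
clock: 39.05
position: [608.9, -86.1, 146.2]
tcp_rot: [-3.141, -0.002, 0.155]
ft_force: [-0.2, -0.9, -0.3]
opening: 1.002
t 39.05 pos [608.9 -86.1 146.2] rot [-3.141e+00 -2.000e-03  1.550e-01] op 1.00 F [-0.2 -0.9 -0.3]
1 0.0 0.001 0.013 -0.0 -0.0 0.1 ; 1 0.001 0.001 0.013 -0.0 -0.0 0.1 ; 1 0.0 0.001 0.013 -0.0 -0.0 0.2 ; 1 0.001 0.001 0.014 -0.0 -0.1 0.1 ; 1 0.0 0.0 0.013 -0.1 -0.0 0.2 ; end [611.5 -89.8  80.3] [ 3.141 -0.     0.143]
```

View pics/w_w.png

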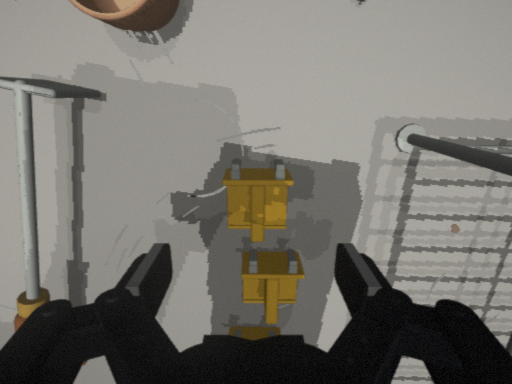

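Run:
```python
from br import *
c=cam('wrist')
for n,p in(('C',(611.8,-89.7,.143)),('B',(540.9,-112.5,.144))):
    for x,y,z in((25,24,34),(25,-24,34),(-22,5,34),(-22,-5,34)):
        P=[p[0]+x*np.cos(p[2])-y*np.sin(p[2]),p[1]+x*np.sin(p[2])+y*np.cos(p[2]),z]; r,q=w2px(c,P); print(n,(x,y),round(q),round(r))
```

```text
C (25, 24) 223 180
C (25, -24) 295 181
C (-22, 5) 251 243
C (-22, -5) 264 243
B (25, 24) 241 274
B (25, -24) 306 275
B (-22, 5) 265 325
B (-22, -5) 278 325
```

```bash
python3 -m creep '1 0 0.001 0.014 0 0 0.2; 1 0.001 0.001 0.014 0 0 0.2; 1 0 0.001 0.014 0 0 0.2; 1 0.001 0 0.013 0 0 0.1; 1 0 0 0.006 0 0 0; 1 0 0 0 0 0 0; 1 0 0 0 0 0 0; 1 0 0 0 0 0 0; 1 0 0 0 0 0 0; 1 0 0 0 0 0 0'
python3 - <<'E'
from h import *
s=st(); rows([612,-89.7,80],[np.pi,0,.143],2)
E
```

```text
clock: 40.35
position: [611.7, -89.1, 82.3]
tcp_rot: [-3.141, -0.003, 0.142]
ft_force: [0.1, 1.6, 1.1]
opening: 0.999
t 40.35 pos [611.7 -89.1  82.3] rot [-3.141e+00 -3.000e-03  1.420e-01] op 1.00 F [0.1 1.6 1.1]
1 0.0 0.0 0.001 -0.0 -0.1 -0.0 ; 1 0.0 0.001 0.001 -0.0 -0.1 -0.1 ; end [611.8 -90.1  80.3] [-3.141  0.     0.144]
```

```bash
python3 -m creep '1 0 0.001 0.002 0 -0.1 0; -1 0 0 0 0 0 0; -1 0 0 0 0 0 0; -1 0 0 0 0 0 0; -1 0 0 0 0 0 0; -1 0 0 0 0 0 0; -1 0 0 0 0 0 0; -1 0 0 0 0 0 0; -1 0 0 0 0 0 0; -1 0 0 0 0 0 0'
python3 - <<'E'
from h import *
s=st(); snap('wrist','x_w.png')
E
```

```text
clock: 41.6
position: [611.9, -90.3, 80.4]
tcp_rot: [-3.141, -0.002, 0.142]
ft_force: [-0.3, -0.0, 1.6]
opening: 0.105
t 41.60 pos [611.9 -90.3  80.4] rot [-3.141e+00 -2.000e-03  1.420e-01] op 0.10 F [-0.3 -0.   1.6]
```

View pics/x_w.png

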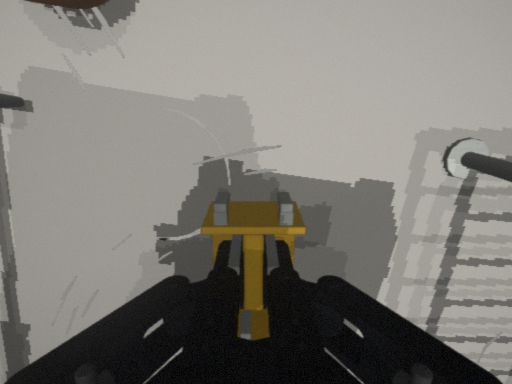

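Run:
```python
from br import *
c=cam('wrist'); im=cv2.imread('pics/x_w.png'); crop(im,185,350,195,315,5,'x2.png')
for x,y,z in((25,24,34),(25,-24,34),(-22,5,34),(-22,-5,34),(35.5,18,32),(35.5,12,32),(35.5,-12,32),(35.5,-18,32)):
    p=(611.9,-90.3,.142);P=[p[0]+x*np.cos(p[2])-y*np.sin(p[2]),p[1]+x*np.sin(p[2])+y*np.cos(p[2]),z]; r,q=w2px(c,P); print((x,y),round((q-195)*5),round((r-185)*5))
```

```text
(25, 24) 17 212
(25, -24) 553 213
(-22, 5) 235 638
(-22, -5) 335 638
(35.5, 18) 82 95
(35.5, 12) 150 95
(35.5, -12) 420 95
(35.5, -18) 488 95
```

View pics/x2.png

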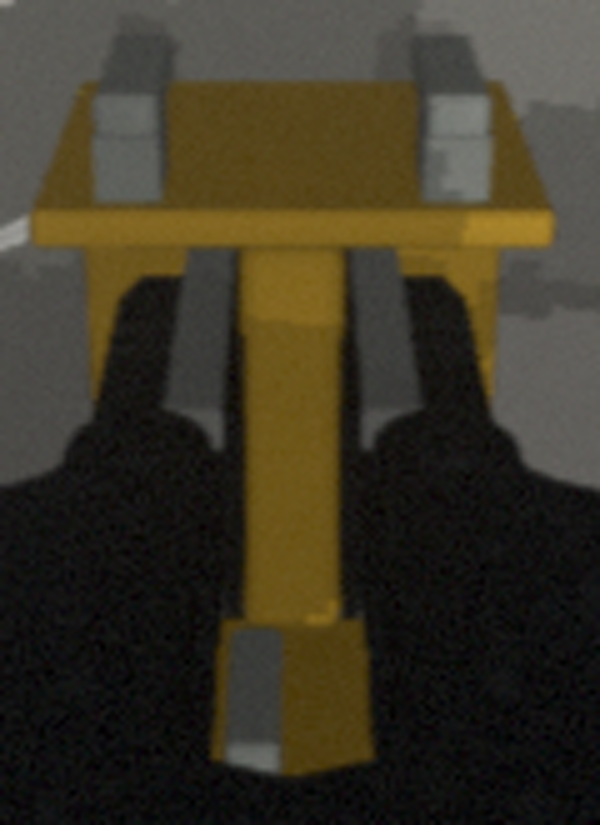

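Run:
```python
from h import *
p=rows([612,-90,240],[np.pi,0,.143],5,-1);p=rows([425,350,240],[np.pi,0,.328],14,-1,start=p)
```

```text
-1 0.0 -0.0 -0.032 -0.0 -0.0 -0.0 ; -1 0.0 -0.0 -0.032 -0.0 -0.0 -0.0 ; -1 0.0 -0.0 -0.032 -0.0 -0.0 -0.0 ; -1 0.0 -0.0 -0.032 -0.0 -0.1 -0.0 ; -1 0.0 -0.0 -0.032 -0.0 -0.0 -0.1 ; end [611.7 -90.3 240.4] [-3.141 -0.     0.144]
-1 -0.009 -0.033 0.0 -0.0 -0.0 -0.8 ; -1 -0.008 -0.033 0.0 -0.0 -0.0 -0.8 ; -1 -0.008 -0.033 0.0 -0.0 -0.0 -0.7 ; -1 -0.007 -0.033 0.0 -0.0 -0.0 -0.8 ; -1 -0.007 -0.034 0.0 -0.0 -0.0 -0.7 ; -1 -0.006 -0.034 0.0 -0.0 -0.0 -0.8 ; -1 -0.006 -0.034 0.0 -0.0 -0.0 -0.7 ; -1 -0.006 -0.034 0.0 -0.0 -0.0 -0.8 ; -1 -0.005 -0.034 0.0 -0.0 -0.0 -0.7 ; -1 -0.005 -0.034 0.0 -0.0 -0.0 -0.8 ; 

-1 -0.004 -0.034 0.0 -0.0 -0.0 -0.7 ; -1 -0.004 -0.034 0.0 -0.0 -0.0 -0.8 ; -1 -0.003 -0.033 0.0 -0.0 -0.0 -0.7 ; -1 -0.003 -0.034 0.001 -0.0 -0.0 -0.8 ; end [425.3 350.5 239.5] [-3.141 -0.     0.329]
```

```bash
python3 -m creep '-1 0 0 -0.02 0 0 0; -1 0 0 -0.032 0 0 0; -1 0 0 -0.032 0 0 0; -1 0 0 -0.032 0 0 0; -1 0 0 -0.026 0 0 0; -1 -0.005 -0.018 0 0 0 -0.8; -1 -0.009 -0.033 0 0 0 -0.8; -1 -0.008 -0.033 0 0 0 -0.8; -1 -0.008 -0.033 0 0 0 -0.8; -1 -0.007 -0.033 0 0 0 -0.8'
python3 -m creep '-1 -0.007 -0.034 0 0 0 -0.8; -1 -0.006 -0.034 0 0 0 -0.8; -1 -0.006 -0.034 0 0 0 -0.8; -1 -0.006 -0.034 0 0 0 -0.8; -1 -0.005 -0.034 0 0 0 -0.8; -1 -0.005 -0.034 0 0 0 -0.8; -1 -0.004 -0.034 0 0 0 -0.8; -1 -0.004 -0.03 0 0 0 -0.8; -1 -0.002 -0.015 0 0 0 -0.5; -1 0 0 0 0 0 0'
python3 - <<'E'
from h import *
s=st(); print(s['q'].round(2)); rows([425,350,215],[np.pi,0,.328],3,-1); snap('wrist','y_w.png')
E
```

```text
clock: 42.9
position: [545.1, 55.5, 234.0]
tcp_rot: [3.141, -0.004, 0.213]
ft_force: [1.3, 0.2, -1.1]
opening: 0.103
clock: 44.15
position: [411.9, 329.3, 234.7]
tcp_rot: [-3.141, -0.0, 0.351]
ft_force: [1.0, 0.5, -1.3]
opening: 0.104
t 44.15 pos [411.9 329.3 234.7] rot [-3.141 -0.     0.351] op 0.10 F [ 1.   0.5 -1.3]
[-0.66  0.46 -0.16  1.92  0.1   0.77 -2.1 ]
-1 0.006 -0.005 0.007 -0.0 -0.0 0.4 ; -1 0.007 -0.005 0.006 -0.0 -0.0 0.5 ; -1 0.006 -0.005 0.007 -0.0 -0.0 0.4 ; end [424.7 349.8 214.8] [-3.141 -0.     0.328]
```

View pics/y_w.png

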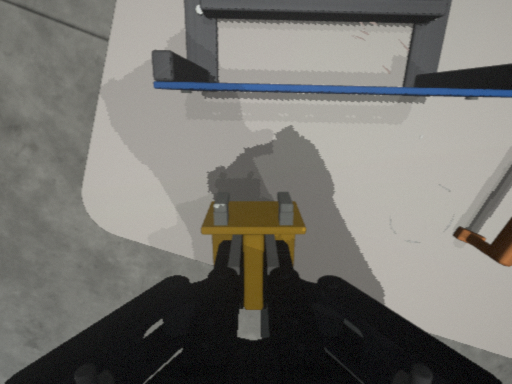

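Run:
```python
from h import *
c=cam('wrist'); im=cv2.imread('pics/y_w.png'); crop(im,40,110,140,280,5,'y2.png'); crop(im,60,120,370,512,5,'y3.png')
```

```text
(no output)
```

View pics/y2.png

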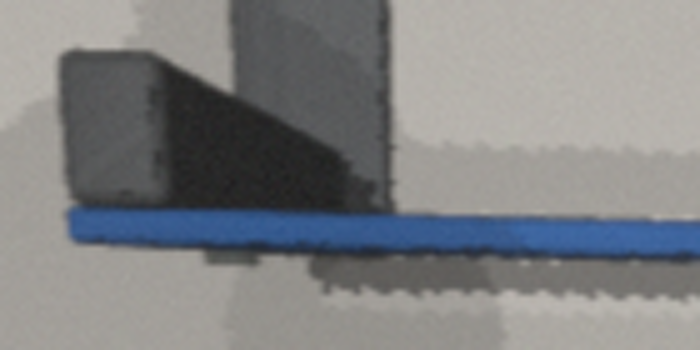

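View pics/y3.png

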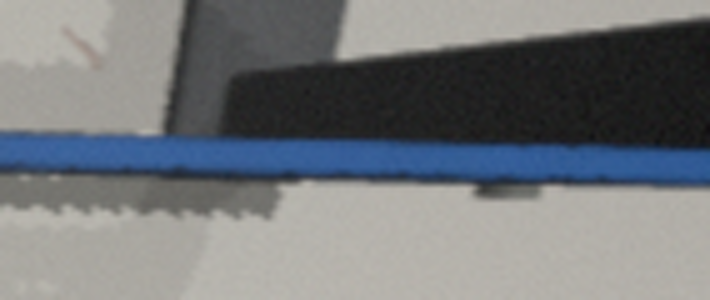

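Run:
```python
from h import *
c=cam('wrist')
L=px2w(c,40+241/5,140+69/5,136); Rr=px2w(c,60+182/5,370+700/5,136); print(L,Rr)
d=(L-Rr)[:2]; a=np.arctan2(-d[0],d[1]); print('psi',a)
ex=np.array([np.cos(a),np.sin(a)]);ey=np.array([-np.sin(a),np.cos(a)])
print('origin',L[:2]-113*ey)
L2=px2w(c,40+207/5,140+70/5,136);print('back corner',L2, (L2-L)[:2]@ex)
# predicted with earlier
e=np.array([508.6,304.5])+113*np.array([-np.sin(.328),np.cos(.328)]);print('earlier L',e)
```

```text
[472.9906749  408.89994594 136.        ] [537.42057953 220.24086353 136.        ]
psi 0.32909588380164173
origin [509.51086962 301.96409892]
back corner [476.48959915 409.64757503 136.        ] 3.5527786576963702
earlier L [472.19701645 411.47580469]
```

Run:
```python
from h import *
print(np.array([486.5,369.4])-46*np.array([.9463,.3232]))
p=rows([428,349.5,200],[np.pi,0,.329],4,-1);p=rows([443,354.5,169.4],[np.pi,0,.329],4,-1,start=p)
```

```text
[442.9702 354.5328]
-1 0.005 -0.004 0.009 0.0 -0.0 0.3 ; -1 0.006 -0.003 0.009 0.0 -0.0 0.3 ; -1 0.005 -0.004 0.008 0.0 -0.0 0.3 ; -1 0.006 -0.003 0.009 0.0 -0.0 0.3 ; end [428.4 349.2 199.7] [ 3.142 -0.     0.329]
-1 0.004 -0.0 0.008 0.0 -0.0 -0.0 ; -1 0.004 -0.0 0.007 0.0 -0.0 -0.0 ; -1 0.004 -0.0 0.008 0.0 -0.0 -0.0 ; -1 0.004 -0.0 0.007 0.0 -0.0 -0.0 ; end [443.5 354.3 169.7] [ 3.142 -0.     0.329]
```

```bash
python3 -m creep '-1 0.005 -0.004 0.009 0 0 0.3; -1 0.006 -0.003 0.009 0 0 0.3; -1 0.005 -0.004 0.008 0 0 0.3; -1 0.006 -0.003 0.009 0 0 0.3; -1 0.003 0 0.008 0 0 0; -1 0.003 0 0.007 0 0 0; -1 0.003 0 0.006 0 0 0; -1 0.002 0 0.003 0 0 0; -1 0 0 0 0 0 0; -1 0 0 0 0 0 0'
python3 - <<'E'
from h import *
s=st(); rows([443,354.5,169.4],[np.pi,0,.329],2,-1); c,im=snap('wrist','z_w.png'); crop(im,100,260,130,400,3,'z2.png')
E
```

```text
clock: 45.45
position: [442.5, 351.2, 170.8]
tcp_rot: [3.14, 0.001, 0.323]
ft_force: [-0.0, -1.0, -1.5]
opening: 0.107
t 45.45 pos [442.5 351.2 170.8] rot [3.14e+00 1.00e-03 3.23e-01] op 0.11 F [-0.  -1.  -1.5]
-1 0.001 -0.001 0.001 0.0 0.0 -0.2 ; -1 0.001 -0.002 0.0 0.1 0.0 -0.1 ; end [443.4 354.7 169.8] [-3.142e+00  1.000e-03  3.280e-01]
```

View pics/z2.png

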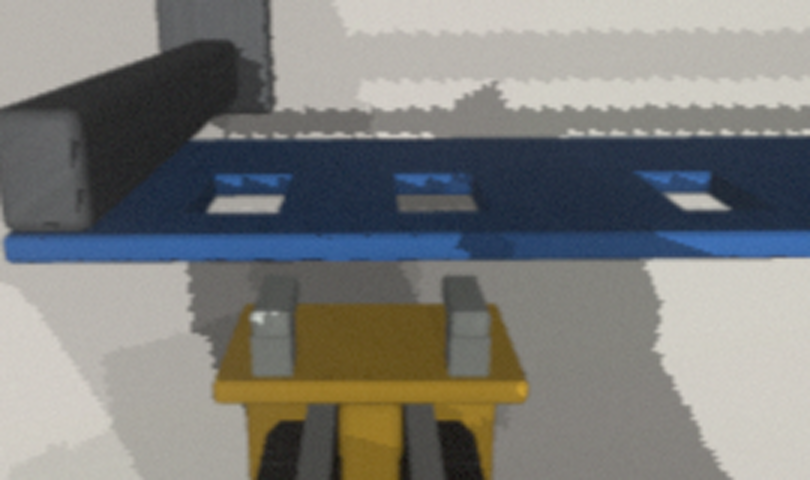

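```bash
python3 -m creep '-1 0 -0.002 0.001 0 0 -0.2; -1 0 -0.002 0 0 0 -0.1; -1 0 0 0 0 0 0; -1 0 0 0 0 0 0; -1 0 0 0 0 0 0; -1 0 0 0 0 0 0; -1 0 0 0 0 0 0; -1 0 0 0 0 0 0; -1 0 0 0 0 0 0; -1 0 0 0 0 0 0'
python3 - <<'E'
from h import *
s=st();  c,im=snap('wrist','aa_w.png'); crop(im,100,260,130,400,3,'aa2.png')
def rf(p):
    a=.329;d=np.array(p[:2])-[509.1,303.2]; return d@[np.cos(a),np.sin(a)],d@[-np.sin(a),np.cos(a)]
print(rf(s['position']))
E
```

```text
clock: 46.75
position: [441.2, 355.4, 170.2]
tcp_rot: [3.14, -0.0, 0.329]
ft_force: [-0.1, -0.9, -0.7]
opening: 0.108
t 46.75 pos [441.2 355.4 170.2] rot [ 3.14  -0.     0.329] op 0.11 F [-0.1 -0.9 -0.7]
(np.float64(-47.45098293800725), np.float64(71.31464050243602))
```

View pics/aa2.png

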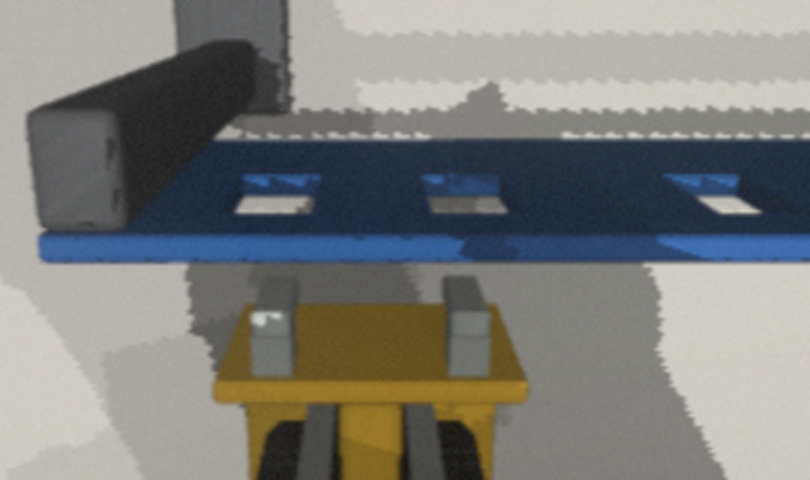

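```bash
python3 -m creep '-1 0.003 0 0 0 0 0; -1 0.003 0 0 0 0 0; -1 0.003 0 0 0 0 0; -1 0.003 0 0 0 0 0; -1 0.001 0 0 0 0 0; -1 0 0 0 0 0 0; -1 0 0 0 0 0 0; -1 0 0 0 0 0 0; -1 0 0 0 0 0 0; -1 0 0 0 0 0 0'
python3 - <<'E'
from h import *
s=st();  c,im=snap('wrist','ab_w.png'); crop(im,100,260,130,400,3,'ab2.png')
def rf(p):
    a=.329;d=np.array(p[:2])-[509.1,303.2]; return d@[np.cos(a),np.sin(a)],d@[-np.sin(a),np.cos(a)]
print(rf(s['position']))
E
```

```text
clock: 48.05
position: [454.4, 359.8, 170.2]
tcp_rot: [3.14, -0.0, 0.328]
ft_force: [0.1, 0.0, -1.1]
opening: 0.105
t 48.05 pos [454.4 359.8 170.2] rot [ 3.14  -0.     0.328] op 0.11 F [ 0.1  0.  -1.1]
(np.float64(-33.4868092495336), np.float64(71.28384891678918))
```

View pics/ab2.png

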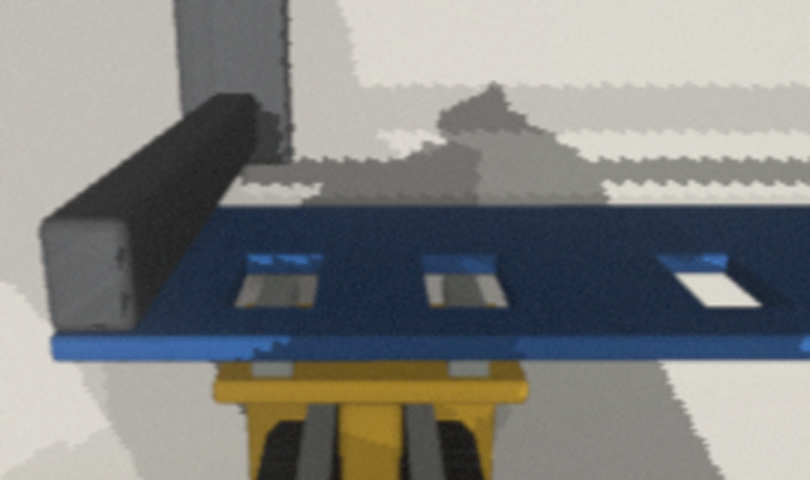

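```bash
python3 -m creep '-1 0.003 0 0 0 0 0; -1 0.003 0 0 0 0 0; -1 0.002 0 0 0 0 0; -1 0.001 0 0 0 0 0; -1 0.001 0 0 0 0 0; -1 0 0 0 0 0 0; -1 0 0 0 0 0 0; -1 0 0 0 0 0 0; -1 0 0 0 0 0 0; -1 0 0 0 0 0 0'
python3 - <<'E'
from h import *
s=st();  c,im=snap('wrist','ac_w.png'); crop(im,100,260,130,400,3,'ac2.png')
def rf(p):
    a=.329;d=np.array(p[:2])-[509.1,303.2]; return d@[np.cos(a),np.sin(a)],d@[-np.sin(a),np.cos(a)]
print(rf(s['position']))
E
```

```text
clock: 49.35
position: [462.7, 362.8, 169.8]
tcp_rot: [3.139, 0.005, 0.329]
ft_force: [-2.0, -0.0, 0.4]
opening: 0.107
t 49.35 pos [462.7 362.8 169.8] rot [3.139 0.005 0.329] op 0.11 F [-2.  -0.   0.4]
(np.float64(-24.668226640384304), np.float64(71.36822212335144))
```

View pics/ac2.png

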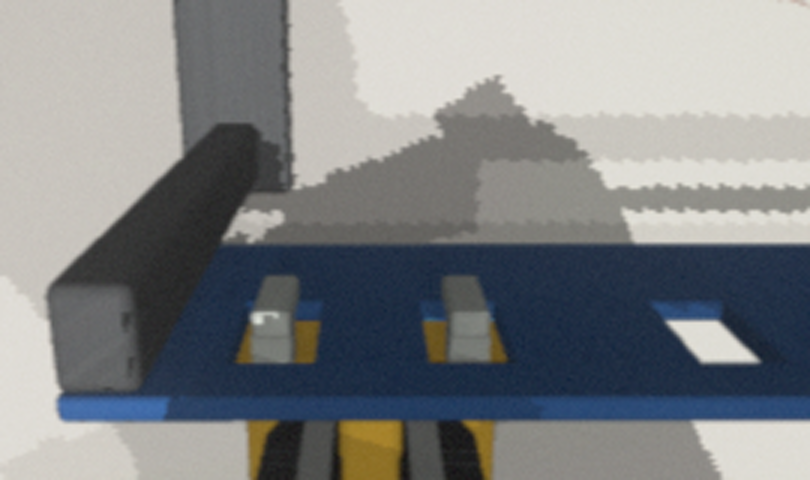

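```bash
python3 -m creep '-1 -0.001 0 0.003 0 0 0; -1 0 0 0.003 0 0 0; -1 0 0 0.003 0 0 0; -1 0 0 0.002 0 0 0; -1 0 0 0.002 0 0 0; -1 0 0 0.002 0 0 0; -1 0 0 0.002 0 0 0; -1 0 0 0.002 0 0 0; -1 0 0 0.002 0 0 0; -1 0 0 0.001 0 0 0'
python3 - <<'E'
from h import *
s=st();  c,im=snap('wrist','ad_w.png'); crop(im,100,260,130,400,3,'ad2.png')
def rf(p):
    a=.329;d=np.array(p[:2])-[509.1,303.2]; return d@[np.cos(a),np.sin(a)],d@[-np.sin(a),np.cos(a)]
print(rf(s['position']))
E
```

```text
clock: 50.65
position: [461.9, 362.5, 154.8]
tcp_rot: [3.139, 0.001, 0.328]
ft_force: [-4.9, -4.9, 14.5]
opening: 0.109
t 50.65 pos [461.9 362.5 154.8] rot [3.139e+00 1.000e-03 3.280e-01] op 0.11 F [-4.9 -4.9 14.5]
(np.float64(-25.46428869967234), np.float64(71.39591060298581))
```

View pics/ad2.png

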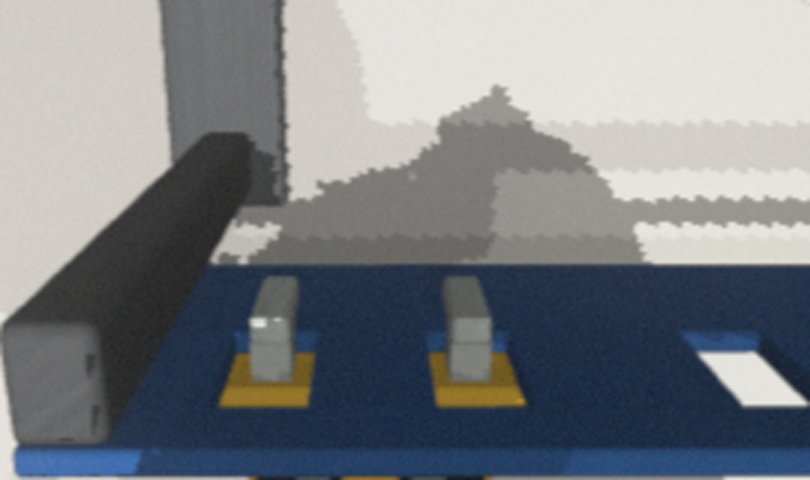

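```bash
python3 -m creep '-1 0 0 0 0 0 0; -0.7 0 0 0 0 0 0; -0.4 0 0 0 0 0 0; -0.4 0 0 0 0 0 0; -0.4 0 0 0 0 0 0; -0.4 0 0 -0.01 0 0 0; -0.4 0 0 -0.015 0 0 0; -0.4 0 0 -0.02 0 0 0; -0.4 0 0 -0.03 0 0 0; -0.4 0 0 -0.02 0 0 0'
python3 - <<'E'
from h import *
s=st();  c,im=snap('wrist','ae_w.png'); c,im=snap('side','ae_s.png'); crop(im,240,384,200,340,4,'ae2.png')
E
```

```text
clock: 51.95
position: [461.8, 362.7, 255.8]
tcp_rot: [3.14, 0.0, 0.328]
ft_force: [0.1, -0.6, 0.9]
opening: 0.3
t 51.95 pos [461.8 362.7 255.8] rot [3.14  0.    0.328] op 0.30 F [ 0.1 -0.6  0.9]
```

View pics/ae_w.png

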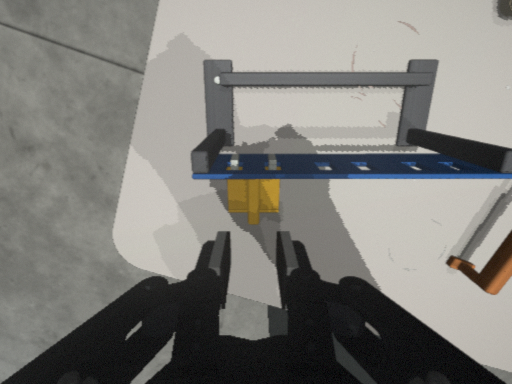

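View pics/ae2.png

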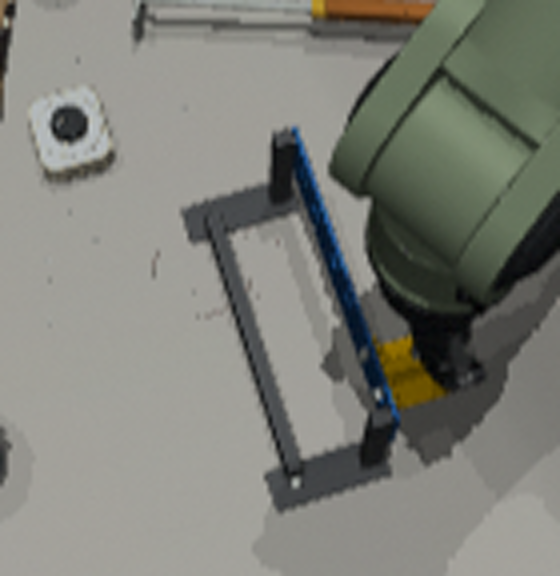

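Run:
```python
from h import *
p=rows([510,-112,270],[np.pi,0,.144],14,1)
```

```text
1 -0.008 0.033 -0.001 0.0 -0.0 0.8 ; 1 -0.007 0.033 -0.001 0.0 -0.0 0.7 ; 1 -0.007 0.033 -0.001 0.0 -0.0 0.8 ; 1 -0.006 0.034 -0.001 0.0 -0.0 0.7 ; 1 -0.006 0.034 -0.001 0.0 -0.0 0.8 ; 1 -0.005 0.034 -0.001 0.0 -0.0 0.7 ; 1 -0.005 0.034 -0.001 0.0 -0.0 0.8 ; 1 -0.005 0.034 -0.001 0.0 -0.0 0.7 ; 1 -0.004 0.034 -0.001 0.0 -0.0 0.8 ; 1 -0.004 0.034 -0.001 0.0 -0.0 0.7 ; 

1 -0.003 0.034 -0.001 0.0 -0.0 0.8 ; 1 -0.003 0.034 -0.001 0.0 -0.0 0.7 ; 1 -0.003 0.034 -0.001 0.0 -0.1 0.8 ; 1 -0.002 0.033 -0.0 0.0 -0.0 0.7 ; end [ 509.7 -112.   269.9] [ 3.141 -0.     0.145]
```

```bash
python3 -m creep '1 -0.005 0.02 -0.002 0 0 0.8; 1 -0.007 0.033 -0.002 0 0 0.8; 1 -0.007 0.033 -0.002 0 0 0.8; 1 -0.006 0.034 -0.002 0 0 0.8; 1 -0.006 0.034 -0.001 0 0 0.8; 1 -0.005 0.034 -0.001 0 0 0.8; 1 -0.005 0.034 -0.001 0 0 0.8; 1 -0.005 0.034 -0.001 0 0 0.8; 1 -0.004 0.034 -0.001 0 0 0.8; 1 -0.004 0.034 -0.001 0 0 0.8'
python3 -m creep '1 -0.003 0.034 0 0 0 0.8; 1 -0.003 0.034 0 0 0 0.6; 1 -0.003 0.03 0 0 0 0.6; 1 -0.002 0.018 0 0 0 0.4; 1 0 0.005 0 0 0 0; 1 0 0 0 0 0 0; 1 0 0 0 0 0 0; 1 0 0 0 0 0 0; 1 0 0 0 0 0 0; 1 0 0 0 0 0 0'
python3 - <<'E'
from h import *
s=st();  c,im=snap('wrist','af_w.png')
E
```

```text
clock: 53.3
position: [489.6, 17.9, 270.4]
tcp_rot: [3.138, 0.002, 0.178]
ft_force: [0.4, -0.1, 0.2]
opening: 0.999
clock: 54.55
position: [494.3, -109.7, 270.2]
tcp_rot: [3.139, 0.005, 0.13]
ft_force: [0.3, -0.6, -0.5]
opening: 1.001
t 54.55 pos [ 494.3 -109.7  270.2] rot [3.139 0.005 0.13 ] op 1.00 F [ 0.3 -0.6 -0.5]
```

View pics/af_w.png

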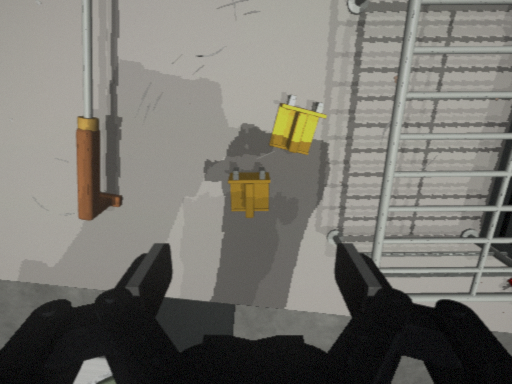

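Run:
```python
from h import *
im=cv2.imread('pics/af_w.png'); crop(im,85,225,215,340,5,'af2.png')
```

```text
(no output)
```

View pics/af2.png

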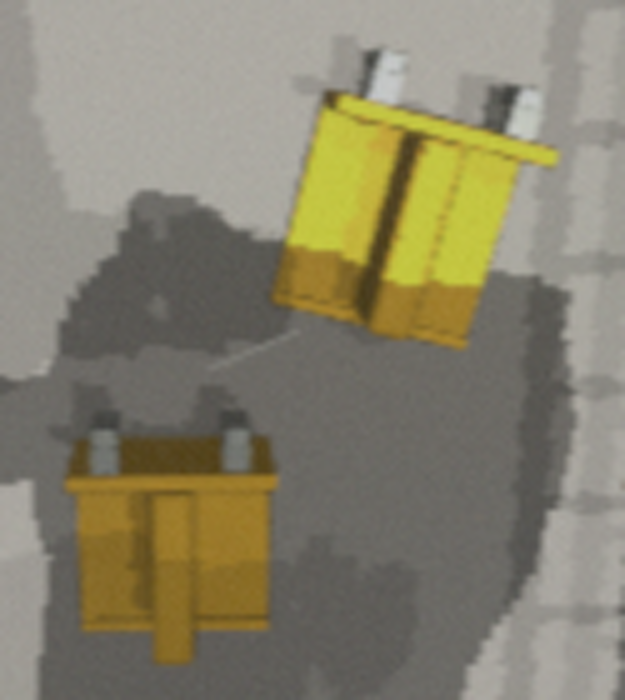

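Run:
```python
from br import *
c=cam('wrist')
D={'B':[((25,24,34),(335,93)),((25,-24,34),(560,151)),((-25,24,2),(273,302)),((-25,-24,2),(467,347)),((-22,5,34),(370,333)),((-22,-5,34),(418,341))],
'A':[((25,24,34),(66,474)),((25,-24,34),(277,474)),((-25,24,2),(82,629)),((-25,-24,2),(270,629)),((-22,5,34),(153,663)),((-22,-5,34),(193,663))]}
for k,v in D.items():
    obs=[(a,(215+(x+.5)/5-.5,85+(y+.5)/5-.5)) for a,(x,y) in v]
    p,r=fitb(c,obs,[540,-100,.14]); print(k,p.round(3),gf(p).round(),r.round(1).tolist())
```

```text
B [ 5.42029e+02 -1.52989e+02 -8.40000e-02] [10. 57.] [0.5, 0.1, 0.3, -1.2, -0.1, 0.2, 0.0, -0.3, -0.1, 0.3, -0.8, 0.6]
A [ 4.58801e+02 -1.11115e+02  1.36000e-01] [-66. 110.] [-0.3, 0.2, 0.4, -0.1, -0.1, -0.7, -0.3, -0.9, -0.1, 0.7, 0.4, 0.6]
```

Run:
```python
from h import *
p=rows([545,-120,140],[np.pi,0,-.084],8,1)
```

```text
1 0.006 0.002 0.016 0.0 0.0 1.5 ; 1 0.006 0.002 0.016 0.0 0.0 1.5 ; 1 0.006 0.002 0.016 0.0 0.0 1.5 ; 1 0.006 0.001 0.016 0.0 0.0 1.6 ; 1 0.007 0.001 0.016 0.1 0.1 1.5 ; 1 0.007 0.001 0.017 0.0 0.0 1.6 ; 1 0.006 0.001 0.017 0.1 0.1 1.5 ; 1 0.007 0.002 0.016 0.0 0.0 1.6 ; end [ 545.3 -120.3  140. ] [ 3.141e+00  1.000e-03 -8.500e-02]
```

```bash
python3 -m creep '1 0.006 0.002 0.016 0 0 1.5; 1 0.006 0.002 0.016 0 0 1.5; 1 0.006 0.002 0.016 0 0 1.5; 1 0.006 0.001 0.016 0 0 1.5; 1 0.007 0.001 0.016 0.1 0.1 1.5; 1 0.007 0.001 0.016 0 0 1.5; 1 0.006 0.001 0.015 0.1 0.1 1.5; 1 0.005 0.001 0.012 0 0 1; 1 0 0 0 0 0 0; 1 0 0 0 0 0 0'
python3 - <<'E'
from h import *
s=st();  rows([545,-120,82],[np.pi,0,-.084],5,1); c,im=snap('wrist','ag_w.png')
E
```

```text
clock: 55.85
position: [546.5, -120.1, 136.8]
tcp_rot: [3.142, 0.002, -0.085]
ft_force: [0.2, 0.8, -0.3]
opening: 0.999
t 55.85 pos [ 546.5 -120.1  136.8] rot [ 3.142e+00  2.000e-03 -8.500e-02] op 1.00 F [ 0.2  0.8 -0.3]
1 -0.0 0.0 0.011 0.0 0.0 -0.0 ; 1 -0.0 0.0 0.011 0.0 0.0 -0.0 ; 1 -0.0 0.0 0.011 0.0 0.0 -0.0 ; 1 -0.001 0.0 0.011 0.0 0.1 -0.0 ; 1 -0.0 0.0 0.011 0.0 0.0 -0.1 ; end [ 545.4 -120.    81.8] [ 3.142e+00  1.000e-03 -8.300e-02]
```

View pics/ag_w.png

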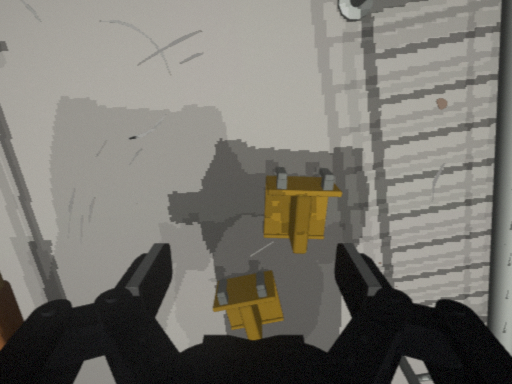

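```bash
python3 -m creep '1 0 0 0.012 0 0 0; 1 0 0 0.014 0 0 0; 1 0 0 0.014 0 0 0; 1 0 0 0.01 0 0 0; 1 0 0 0.002 0 0 0; 1 0 0 0 0 0 0; 1 0 0 0 0 0 0; 1 0 0 0 0 0 0; 1 0 0 0 0 0 0; 1 0 0 0 0 0 0'
python3 - <<'E'
from h import *
s=st(); c,im=snap('wrist','ah_w.png')
E
```

```text
clock: 57.15
position: [546.8, -120.1, 82.4]
tcp_rot: [3.142, 0.0, -0.085]
ft_force: [-0.1, 0.1, 0.5]
opening: 1.002
t 57.15 pos [ 546.8 -120.1   82.4] rot [ 3.142  0.    -0.085] op 1.00 F [-0.1  0.1  0.5]
```

View pics/ah_w.png

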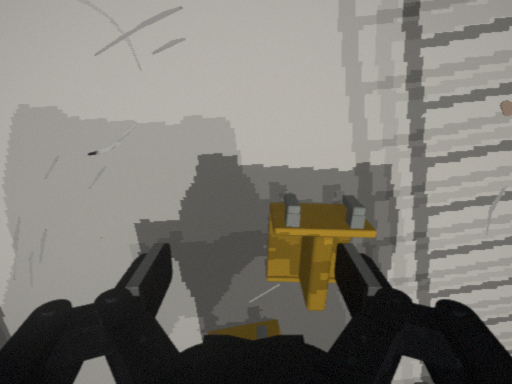

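```bash
python3 -m creep '1 0 -0.004 0 0 0 0; 1 0 -0.006 0 0 0 0; 1 0 -0.008 0 0 0 0; 1 0 -0.008 0 0 0 0; 1 0 -0.008 0 0 0 0; 1 0 -0.006 0 0 0 0; 1 0 -0.003 0 0 0 0; 1 0 0 0 0 0 0; 1 0 0 0 0 0 0; 1 0 0 0 0 0 0'
python3 -m creep '-1 0 0 0 0 0 0; -1 0 0 0 0 0 0; -1 0 0 0 0 0 0; -1 0 0 0 0 0 0; -1 0 0 0 0 0 0; -1 0 0 0 0 0 0; -1 0 0 0 0 0 0; -1 0 0 0 0 0 0; -1 0 0 0 0 0 0; -1 0 0 0 0 0 0'
python3 - <<'E'
from h import *
s=st(); c,im=snap('wrist','ai_w.png')
E
```

```text
clock: 58.45
position: [550.6, -73.8, 82.4]
tcp_rot: [3.142, 0.0, -0.084]
ft_force: [0.5, 0.2, -0.2]
opening: 0.996
clock: 59.7
position: [550.7, -74.4, 82.6]
tcp_rot: [3.141, 0.0, -0.085]
ft_force: [-0.6, -0.6, 2.1]
opening: 0.1
t 59.70 pos [550.7 -74.4  82.6] rot [ 3.141  0.    -0.085] op 0.10 F [-0.6 -0.6  2.1]
```

View pics/ai_w.png

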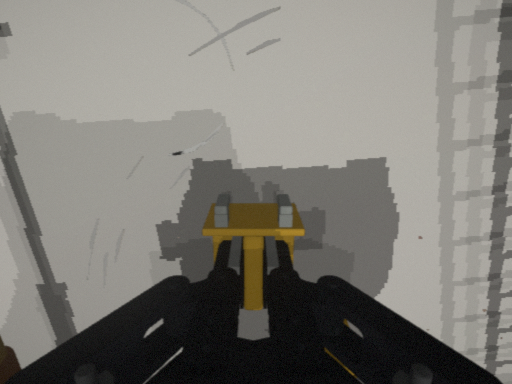

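Run:
```python
from h import *
p=rows([550.7,-74.4,240],[np.pi,0,-.085],5,-1);p=rows([448,284,235],[np.pi,0,.329],13,-1,start=p)
```

```text
-1 -0.0 0.0 -0.031 0.0 0.0 -0.0 ; -1 -0.0 0.0 -0.032 0.0 0.0 -0.0 ; -1 -0.0 0.0 -0.031 0.0 0.0 -0.0 ; -1 -0.0 0.0 -0.032 0.0 0.0 -0.0 ; -1 -0.0 0.0 -0.031 0.0 0.0 -0.0 ; end [550.7 -74.4 239.6] [ 3.141  0.    -0.085]
-1 -0.01 -0.027 0.0 0.0 0.0 -1.8 ; -1 -0.009 -0.027 0.0 0.0 0.0 -1.8 ; -1 -0.009 -0.027 0.0 0.0 0.0 -1.8 ; -1 -0.008 -0.028 0.0 0.0 0.0 -1.8 ; -1 -0.007 -0.028 0.001 0.0 0.0 -1.8 ; -1 -0.006 -0.028 0.0 0.0 0.0 -1.8 ; -1 -0.005 -0.028 0.001 0.0 0.0 -1.8 ; -1 -0.004 -0.028 0.0 0.0 0.0 -1.9 ; -1 -0.003 -0.029 0.001 0.0 0.0 -1.8 ; -1 -0.002 -0.029 0.0 0.0 0.0 -1.9 ; 

-1 -0.001 -0.028 0.001 0.0 0.0 -1.8 ; -1 -0.001 -0.029 0.0 0.0 0.0 -1.9 ; -1 0.001 -0.029 0.001 0.0 0.0 -1.8 ; end [448.2 284.5 234.6] [3.141 0.    0.328]
```

```bash
python3 -m creep '-1 0 0 -0.02 0 0 0; -1 0 0 -0.032 0 0 0; -1 0 0 -0.032 0 0 0; -1 0 0 -0.032 0 0 0; -1 -0.002 -0.005 -0.025 0 0 0; -1 -0.006 -0.02 0 0 0 -1.8; -1 -0.01 -0.027 0 0 0 -1.8; -1 -0.009 -0.027 0 0 0 -1.8; -1 -0.009 -0.027 0 0 0 -1.8; -1 -0.008 -0.028 0 0 0 -1.8'
python3 -m creep '-1 -0.007 -0.028 0 0 0 -1.8; -1 -0.006 -0.028 0 0 0 -1.8; -1 -0.005 -0.028 0 0 0 -1.8; -1 -0.004 -0.028 0 0 0 -1.8; -1 -0.003 -0.028 0 0 0 -1.8; -1 -0.002 -0.028 0 0 0 -1.8; -1 -0.001 -0.022 0 0 0 -1.5; -1 0 -0.01 0 0 0 -0.5; -1 0 0 0 0 0 0; -1 0 0 0 0 0 0'
python3 - <<'E'
from h import *
s=st(); p=rows([455,286.2,190],[np.pi,0,.329],5,-1); rows([463.7,289.1,172],[np.pi,0,.329],3,-1,start=p)
E
```

```text
clock: 61.0
position: [505.2, 66.5, 223.6]
tcp_rot: [-3.141, 0.006, 0.081]
ft_force: [1.2, 1.5, -0.8]
opening: 0.102
clock: 62.25
position: [429.4, 270.7, 216.1]
tcp_rot: [-3.138, 0.018, 0.329]
ft_force: [0.3, -0.2, -1.3]
opening: 0.1
t 62.25 pos [429.4 270.7 216.1] rot [-3.138  0.018  0.329] op 0.10 F [ 0.3 -0.2 -1.3]
-1 0.006 -0.001 0.005 -0.0 0.2 -0.0 ; -1 0.006 -0.001 0.005 -0.1 0.2 -0.0 ; -1 0.006 -0.001 0.005 -0.0 0.2 -0.0 ; -1 0.006 -0.002 0.005 -0.1 0.2 -0.0 ; -1 0.006 -0.001 0.006 -0.0 0.2 -0.0 ; end [455.6 286.  189.7] [-3.141  0.     0.329]
-1 0.003 -0.0 0.006 -0.0 0.0 -0.0 ; -1 0.003 -0.0 0.006 -0.0 0.0 -0.0 ; -1 0.003 -0.0 0.006 -0.0 0.0 -0.0 ; end [464.1 288.9 171.7] [-3.141  0.     0.329]
```

```bash
python3 -m creep '-1 0.006 -0.001 0.005 0 0.2 0; -1 0.006 -0.001 0.005 -0.1 0.2 0; -1 0.006 -0.001 0.005 0 0.2 0; -1 0.006 -0.001 0.005 -0.1 0.2 0; -1 0.004 -0.001 0.006 0 0.2 0; -1 0.003 0 0.006 0 0 0; -1 0.002 0 0.006 0 0 0; -1 0.001 0 0.003 0 0 0; -1 0 0 0 0 0 0; -1 0 0 0 0 0 0'
python3 - <<'E'
from h import *
s=st(); rows([463.7,289.1,172.2],[np.pi,0,.329],2,-1)
c,im=snap('wrist','aj_w.png'); crop(im,100,260,130,400,3,'aj2.png')
E
```

```text
clock: 63.5
position: [462.6, 285.7, 171.3]
tcp_rot: [3.141, -0.0, 0.326]
ft_force: [-0.3, 0.6, -0.3]
opening: 0.109
t 63.50 pos [462.6 285.7 171.3] rot [ 3.141 -0.     0.326] op 0.11 F [-0.3  0.6 -0.3]
-1 0.001 -0.001 -0.0 0.0 -0.0 -0.1 ; -1 0.001 -0.002 -0.001 0.0 -0.0 -0.1 ; end [463.5 289.2 172.3] [ 3.141 -0.     0.329]
```

View pics/aj2.png

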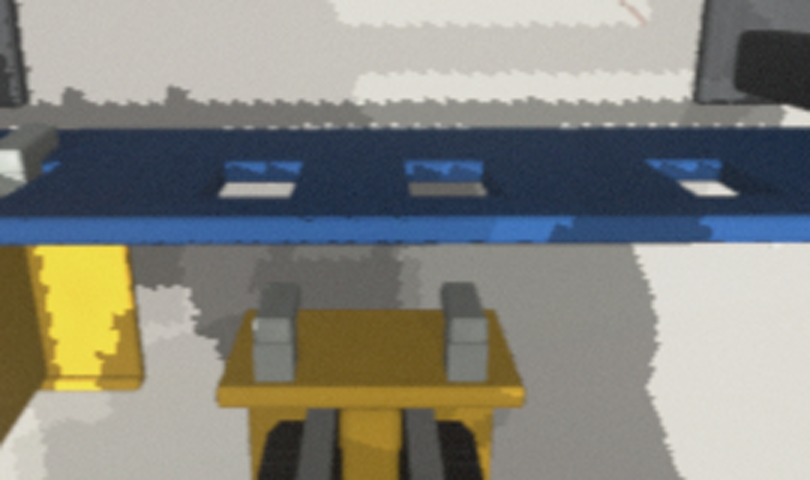

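```bash
python3 -m creep '-1 0.001 -0.001 -0.001 0 0 -0.1; -1 0 -0.002 0 0 0 -0.1; -1 0 0 0 0 0 0; -1 0.003 0 0 0 0 0; -1 0.003 0 0 0 0 0; -1 0.003 0 0 0 0 0; -1 0.002 0 0 0 0 0; -1 0 0 0 0 0 0; -1 0 0 0 0 0 0; -1 0 0 0 0 0 0'
python3 - <<'E'
from h import *
s=st()
c,im=snap('wrist','ak_w.png'); crop(im,100,260,130,400,3,'ak2.png')
def rf(p):
    a=.329;d=np.array(p[:2])-[509.1,303.2]; return d@[np.cos(a),np.sin(a)],d@[-np.sin(a),np.cos(a)]
print(rf(s['position']))
E
```

```text
clock: 64.8
position: [473.9, 293.0, 172.8]
tcp_rot: [3.141, -0.001, 0.33]
ft_force: [0.3, 0.1, -0.2]
opening: 0.103
t 64.80 pos [473.9 293.  172.8] rot [ 3.141e+00 -1.000e-03  3.300e-01] op 0.10 F [ 0.3  0.1 -0.2]
(np.float64(-36.629292652751765), np.float64(1.7104346413625198))
```

View pics/ak2.png

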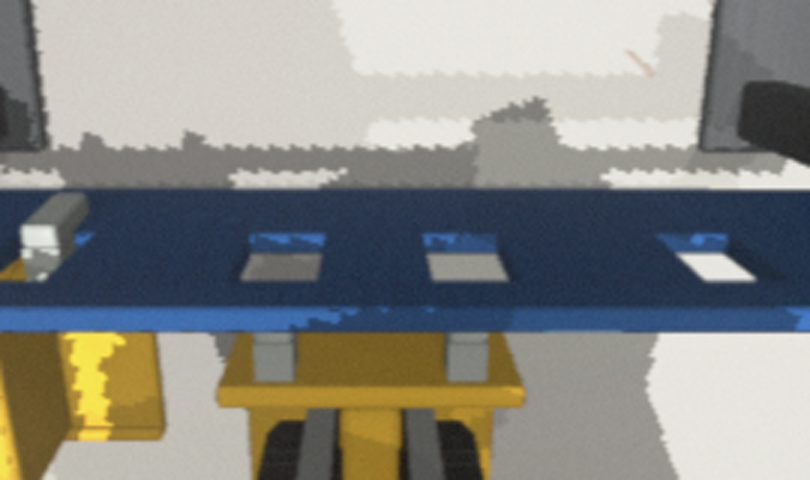

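```bash
python3 -m creep '-1 0.003 0 0 0 0 0; -1 0.003 0 0.001 0 0 0; -1 0.003 0 0 0 0 0; -1 0.001 0 0 0 0 0; -1 0.001 0 0 0 0 0; -1 0.001 0 0 0 0 0; -1 0 0 0 0 0 0; -1 0 0 0 0 0 0; -1 0 0 0 0 0 0; -1 0 0 0 0 0 0'
python3 - <<'E'
from h import *
s=st()
c,im=snap('wrist','al_w.png'); crop(im,100,260,130,400,3,'al2.png')
def rf(p):
    a=.329;d=np.array(p[:2])-[509.1,303.2]; return d@[np.cos(a),np.sin(a)],d@[-np.sin(a),np.cos(a)]
print(rf(s['position']))
E
```

```text
clock: 66.1
position: [486.0, 297.2, 171.7]
tcp_rot: [3.141, -0.001, 0.33]
ft_force: [0.7, -0.6, -1.7]
opening: 0.103
t 66.10 pos [486.  297.2 171.7] rot [ 3.141e+00 -1.000e-03  3.300e-01] op 0.10 F [ 0.7 -0.6 -1.7]
(np.float64(-23.846343037410595), np.float64(1.7554563520318065))
```

View pics/al2.png

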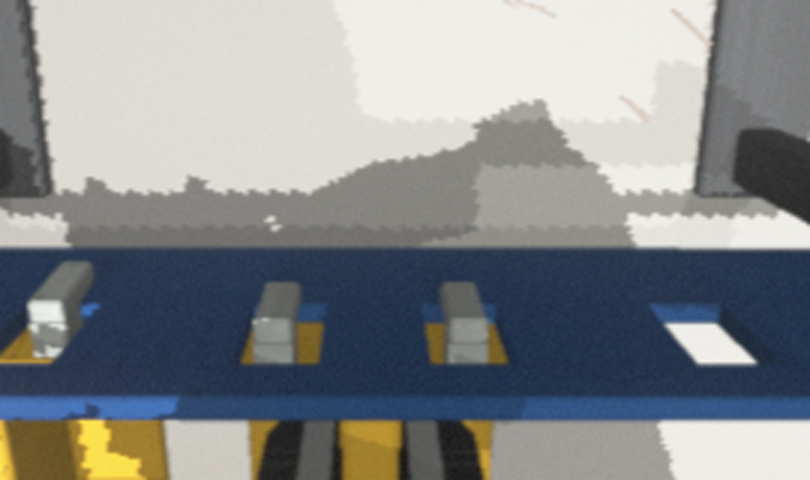

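```bash
python3 -m creep '-1 0 0 0.003 0 0 0; -1 0 0 0.003 0 0 0; -1 0 0 0.003 0 0 0; -1 0 0 0.002 0 0 0; -1 0 0 0.002 0 0 0; -1 0 0 0.002 0 0 0; -1 0 0 0.002 0 0 0; -1 0 0 0.002 0 0 0; -1 0 0 0.002 0 0 0; -1 0 0 0.001 0 0 0'
python3 - <<'E'
from h import *
s=st()
c,im=snap('wrist','am_w.png'); crop(im,100,260,130,400,3,'am2.png')
E
```

```text
clock: 67.4
position: [485.9, 297.2, 156.7]
tcp_rot: [3.142, -0.004, 0.329]
ft_force: [-5.7, -4.2, 15.7]
opening: 0.111
t 67.40 pos [485.9 297.2 156.7] rot [ 3.142 -0.004  0.329] op 0.11 F [-5.7 -4.2 15.7]
```

View pics/am2.png

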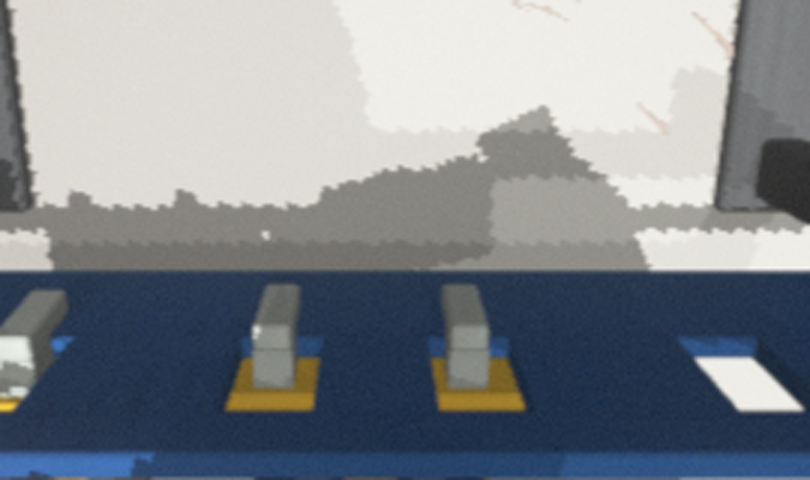

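Seated with 15.7 N. I release by a part opening and rise.

```bash
python3 -m creep '-1 0 0 0 0 0 0; -0.7 0 0 0 0 0 0; -0.4 0 0 0 0 0 0; -0.4 0 0 0 0 0 0; -0.4 0 0 0 0 0 0; -0.4 0 0 -0.01 0 0 0; -0.4 0 0 -0.015 0 0 0; -0.4 0 0 -0.02 0 0 0; -0.4 0 0 -0.03 0 0 0; -0.4 0 0 -0.02 0 0 0'
python3 - <<'E'
from h import *
s=st();  c,im=snap('wrist','an_w.png'); rows([420,-111,265],[np.pi,0,.14],12,1)
E
```

```text
clock: 68.7
position: [485.4, 296.9, 257.7]
tcp_rot: [-3.142, -0.004, 0.329]
ft_force: [0.0, -0.5, 0.7]
opening: 0.303
t 68.70 pos [485.4 296.9 257.7] rot [-3.142 -0.004  0.329] op 0.30 F [ 0.  -0.5  0.7]
1 -0.016 0.03 -0.001 -0.0 -0.0 0.9 ; 1 -0.016 0.031 -0.001 -0.0 -0.0 0.9 ; 1 -0.015 0.031 -0.0 -0.0 -0.0 0.9 ; 1 -0.015 0.031 -0.001 -0.0 -0.0 0.9 ; 1 -0.014 0.031 -0.0 -0.0 -0.0 0.9 ; 1 -0.014 0.032 -0.001 -0.0 -0.1 0.9 ; 1 -0.013 0.032 -0.0 -0.0 -0.0 0.9 ; 1 -0.013 0.032 -0.0 -0.0 -0.1 0.9 ; 1 -0.012 0.032 -0.001 -0.0 -0.0 0.9 ; 1 -0.012 0.032 -0.0 -0.0 -0.1 0.9 ; 

1 -0.011 0.033 -0.001 -0.0 -0.0 0.9 ; 1 -0.011 0.033 -0.0 -0.1 -0.1 0.9 ; end [ 419.7 -111.1  264.7] [3.142e+00 1.000e-03 1.400e-01]
```

View pics/an_w.png

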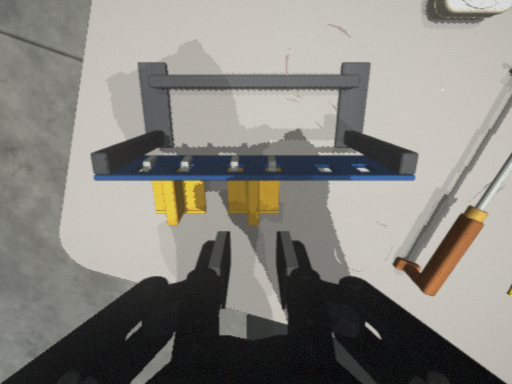

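```bash
python3 -m creep '1 -0.007 0.02 -0.001 0 0 0.9; 1 -0.012 0.032 -0.001 0 0 0.9; 1 -0.012 0.032 -0.001 0 0 0.9; 1 -0.012 0.032 0 0 0 0.9; 1 -0.011 0.032 0 0 0 0.9; 1 -0.011 0.032 0 0 0 0.9; 1 -0.011 0.032 0 0 0 0.9; 1 -0.01 0.032 0 0 0 0.9; 1 -0.009 0.032 0 0 0 0.9; 1 -0.009 0.032 0 0 0 0.9'
python3 -m creep '1 -0.008 0.032 0 0 0 0.9; 1 -0.006 0.03 0 0 0 0.9; 1 -0.003 0.02 0 0 0 0.4; 1 0 0.006 0 0 0 0; 1 0 0 0 0 0 0; 1 0 0 0 0 0 0; 1 0 0 0 0 0 0; 1 0 0 0 0 0 0; 1 0 0 0 0 0 0; 1 0 0 0 0 0 0'
python3 - <<'E'
from h import *
s=st();  c,im=snap('wrist','ao_w.png'); crop(im,100,260,150,350,4,'ao2.png')
E
```

```text
clock: 70.0
position: [456.9, -44.0, 264.8]
tcp_rot: [-3.14, -0.008, 0.159]
ft_force: [0.0, 0.3, 0.2]
opening: 0.997
clock: 71.25
position: [448.3, -139.1, 265.3]
tcp_rot: [-3.139, -0.007, 0.114]
ft_force: [0.6, -0.2, -0.4]
opening: 1.0
t 71.25 pos [ 448.3 -139.1  265.3] rot [-3.139 -0.007  0.114] op 1.00 F [ 0.6 -0.2 -0.4]
```

View pics/ao_w.png

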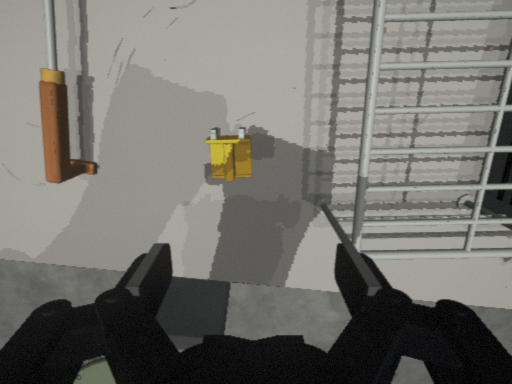

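View pics/ao2.png

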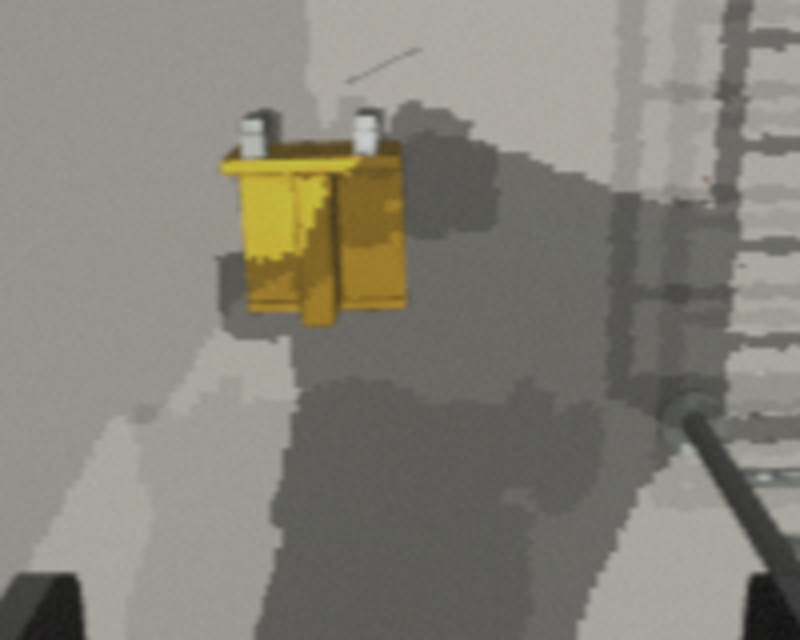

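Run:
```python
from br import *
c=cam('wrist')
v=[((25,24,34),(222,160)),((25,-24,34),(402,154)),((-25,24,2),(248,311)),((-25,-24,2),(407,306)),((-22,5,34),(302,326)),((-22,-5,34),(337,325))]
obs=[(a,(150+(x+.5)/4-.5,100+(y+.5)/4-.5)) for a,(x,y) in v]
p,r=fitb(c,obs,[460,-110,.14]); print(p.round(3),gf(p).round(),r.round(1).tolist())
rows([p[0],p[1],140],[np.pi,0,p[2]],8,1)
```

```text
[ 4.58569e+02 -1.11313e+02  1.36000e-01] [-67. 110.] [-0.5, -0.4, 0.1, 0.1, 0.4, -0.6, 0.1, -0.2, -0.2, 0.5, 0.1, 0.6]
1 0.002 -0.003 0.016 -0.0 -0.1 -0.2 ; 1 0.002 -0.003 0.016 -0.0 -0.0 -0.2 ; 1 0.001 -0.003 0.016 -0.0 -0.1 -0.2 ; 1 0.002 -0.003 0.015 -0.0 -0.0 -0.1 ; 1 0.002 -0.004 0.016 -0.0 -0.1 -0.2 ; 1 0.001 -0.003 0.015 -0.0 -0.0 -0.1 ; 1 0.002 -0.004 0.016 -0.1 -0.1 -0.2 ; 1 0.001 -0.003 0.015 -0.0 -0.0 -0.1 ; end [ 458.4 -111.4  140.4] [-3.141 -0.     0.136]
```

A has not moved (458.6, -111.3, yaw 0.136), so the grasp goes ahead.

```bash
python3 -m creep '1 0.002 -0.003 0.016 0 -0.1 -0.2; 1 0.002 -0.003 0.016 0 0 -0.2; 1 0.001 -0.003 0.016 0 -0.1 -0.2; 1 0.002 -0.003 0.016 0 0 -0.2; 1 0.002 -0.003 0.016 0 -0.1 -0.2; 1 0.001 -0.003 0.016 0 0 -0.1; 1 0.002 -0.003 0.014 -0.1 -0.1 -0.1; 1 0.001 -0.003 0.007 0 0 -0.1; 1 0 0 0 0 0 0; 1 0 0 0 0 0 0'
python3 - <<'E'
from h import *
s=st(); rows([458.5,-111.3,80.5],[np.pi,0,.136],5,1)
E
```

```text
clock: 72.55
position: [460.0, -112.8, 145.3]
tcp_rot: [3.141, -0.002, 0.137]
ft_force: [-0.0, 0.2, 0.5]
opening: 1.006
t 72.55 pos [ 460.  -112.8  145.3] rot [ 3.141e+00 -2.000e-03  1.370e-01] op 1.01 F [-0.   0.2  0.5]
1 -0.0 -0.0 0.013 0.0 -0.0 0.0 ; 1 -0.0 -0.0 0.013 0.0 -0.0 0.0 ; 1 -0.0 -0.001 0.013 0.0 -0.0 0.0 ; 1 -0.001 -0.0 0.013 0.0 -0.1 0.0 ; 1 -0.0 -0.001 0.013 0.0 -0.0 0.0 ; end [ 458.8 -111.    80.3] [ 3.141 -0.     0.137]
```

```bash
python3 -m creep '1 0 0 0.014 0 0 0; 1 -0.001 -0.001 0.014 0 0 0; 1 0 0 0.014 0 0 0; 1 0 -0.001 0.013 0 -0.1 0; 1 0 0 0.005 0 0 0; 1 0 0 0.001 0 0 0; 1 0 0 0.001 0 0 0; 1 0 0 0 0 0 0; 1 0 0 0 0 0 0; 1 0 0 0 0 0 0'
python3 -m creep '1 0 0 0.001 0 0 0; -1 0 0 0 0 0 0; -1 0 0 0 0 0 0; -1 0 0 0 0 0 0; -1 0 0 0 0 0 0; -1 0 0 0 0 0 0; -1 0 0 0 0 0 0; -1 0 0 0 0 0 0; -1 0 0 0 0 0 0; -1 0 0 0 0 0 0'
python3 - <<'E'
from h import *
s=st(); c,im=snap('wrist','ap_w.png')
print(np.array([509.1,303.2])+(-70+1.5)*np.array([-np.sin(.329),np.cos(.329)])-47.5*np.array([np.cos(.329),np.sin(.329)]))
E
```

```text
clock: 73.8
position: [459.1, -111.2, 79.7]
tcp_rot: [3.141, -0.002, 0.136]
ft_force: [-0.2, 0.0, 0.3]
opening: 1.002
clock: 75.05
position: [459.2, -111.2, 78.9]
tcp_rot: [3.141, -0.002, 0.136]
ft_force: [-0.8, -0.4, 2.4]
opening: 0.109
t 75.05 pos [ 459.2 -111.2   78.9] rot [ 3.141e+00 -2.000e-03  1.360e-01] op 0.11 F [-0.8 -0.4  2.4]
[486.27975157 223.02683578]
```

View pics/ap_w.png

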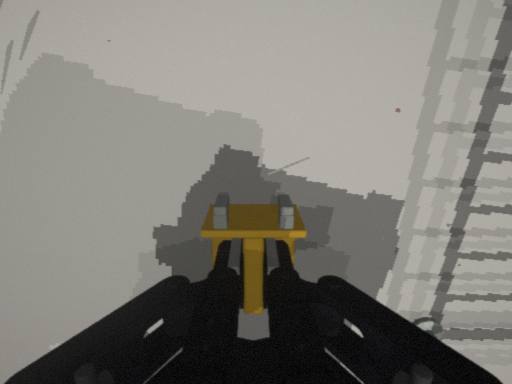

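Run:
```python
from h import *
p=rows([459.2,-111,230],[np.pi,0,.136],5,-1);p=rows([462,214,220],[np.pi,0,.329],12,-1,start=p)
```

```text
-1 0.0 -0.0 -0.03 0.0 -0.0 0.0 ; -1 0.0 -0.0 -0.03 0.0 -0.0 0.0 ; -1 0.0 -0.0 -0.03 0.0 -0.0 0.0 ; -1 0.0 -0.0 -0.031 0.0 -0.1 0.0 ; -1 0.0 -0.0 -0.03 0.1 -0.0 0.0 ; end [ 458.9 -111.1  229.9] [-3.141 -0.     0.136]
-1 0.004 -0.027 0.001 -0.0 -0.0 -0.9 ; -1 0.004 -0.027 0.001 -0.0 -0.0 -0.9 ; -1 0.005 -0.027 0.001 -0.0 -0.0 -0.9 ; -1 0.005 -0.027 0.001 -0.0 -0.0 -0.9 ; -1 0.006 -0.026 0.001 -0.0 -0.0 -0.9 ; -1 0.006 -0.026 0.001 -0.0 -0.0 -0.9 ; -1 0.006 -0.026 0.001 -0.0 -0.0 -0.9 ; -1 0.007 -0.026 0.001 -0.0 -0.0 -1.0 ; -1 0.007 -0.026 0.001 -0.0 -0.0 -0.9 ; -1 0.008 -0.026 0.0 -0.0 -0.0 -1.0 ; 

-1 0.008 -0.026 0.001 -0.0 -0.0 -0.9 ; -1 0.009 -0.026 0.0 -0.0 -0.0 -1.0 ; end [462.1 214.2 220.2] [-3.141 -0.     0.33 ]
```

```bash
python3 -m creep '-1 0 0 -0.02 0 0 0; -1 0 0 -0.03 0 0 0; -1 0 0 -0.03 0 0 0; -1 0 0 -0.032 0 0 0; -1 0.001 -0.005 -0.024 0 -0.1 0; -1 0.003 -0.018 0 0 0 -0.9; -1 0.004 -0.027 0 0 0 -0.9; -1 0.004 -0.027 0 0 0 -0.9; -1 0.005 -0.027 0 0 0 -0.9; -1 0.005 -0.027 0 0 0 -0.9'
python3 -m creep '-1 0.006 -0.026 0 0 0 -0.9; -1 0.006 -0.026 0 0 0 -0.9; -1 0.006 -0.026 0 0 0 -0.9; -1 0.006 -0.026 0 0 0 -0.9; -1 0.006 -0.026 0 0 0 -0.9; -1 0.006 -0.022 0 0 0 -0.9; -1 0.003 -0.01 0 0 0 -0.5; -1 0 0 0 0 0 0; -1 0 0 0 0 0 0; -1 0 0 0 0 0 0'
python3 - <<'E'
from h import *
s=st(); p=rows([477,220,185],[np.pi,0,.329],5,-1); rows([486.3,223,168.7],[np.pi,0,.329],3,-1,start=p)
E
```

```text
clock: 76.35
position: [456.3, 27.2, 215.0]
tcp_rot: [-3.141, 0.005, 0.218]
ft_force: [0.9, -0.5, -1.2]
opening: 0.107
clock: 77.6
position: [445.3, 204.2, 206.6]
tcp_rot: [-3.14, 0.016, 0.334]
ft_force: [-0.3, -0.5, -1.9]
opening: 0.105
t 77.60 pos [445.3 204.2 206.6] rot [-3.14   0.016  0.334] op 0.11 F [-0.3 -0.5 -1.9]
-1 0.007 -0.001 0.004 -0.0 0.2 0.1 ; -1 0.007 -0.001 0.004 -0.0 0.2 0.0 ; -1 0.007 -0.001 0.004 -0.0 0.2 0.1 ; -1 0.007 -0.001 0.005 -0.1 0.1 0.0 ; -1 0.007 -0.001 0.004 -0.0 0.2 0.1 ; end [476.5 220.4 185.3] [-3.142 -0.     0.329]
-1 0.003 0.0 0.006 -0.0 -0.0 -0.0 ; -1 0.004 0.0 0.005 -0.0 -0.0 -0.0 ; -1 0.003 0.001 0.006 -0.0 -0.0 -0.0 ; end [486.3 222.6 168.3] [-3.142 -0.     0.329]
```

```bash
python3 -m creep '-1 0.007 -0.001 0.004 0 0.2 0.1; -1 0.007 -0.001 0.004 0 0.2 0; -1 0.007 -0.001 0.004 0 0.2 0.1; -1 0.007 -0.001 0.005 -0.1 0.1 0; -1 0.006 -0.001 0.004 0 0.2 0.1; -1 0.003 0 0.006 0 0 0; -1 0.002 0 0.005 0 0 0; -1 0.001 0 0.003 0 0 0; -1 0 0 0 0 0 0; -1 0 0 0 0 0 0'
python3 - <<'E'
from h import *
s=st(); rows([486.3,223,168.7],[np.pi,0,.329],2,-1)
c,im=snap('wrist','aq_w.png'); crop(im,100,260,130,400,3,'aq2.png')
E
```

```text
clock: 78.85
position: [484.2, 222.2, 168.5]
tcp_rot: [3.141, -0.001, 0.327]
ft_force: [-0.7, -0.3, -0.9]
opening: 0.108
t 78.85 pos [484.2 222.2 168.5] rot [ 3.141e+00 -1.000e-03  3.270e-01] op 0.11 F [-0.7 -0.3 -0.9]
-1 0.001 -0.0 -0.0 0.0 -0.0 -0.1 ; -1 0.001 -0.0 -0.0 0.0 -0.1 -0.0 ; end [486.1 222.8 168.5] [3.141e+00 1.000e-03 3.290e-01]
```

View pics/aq2.png

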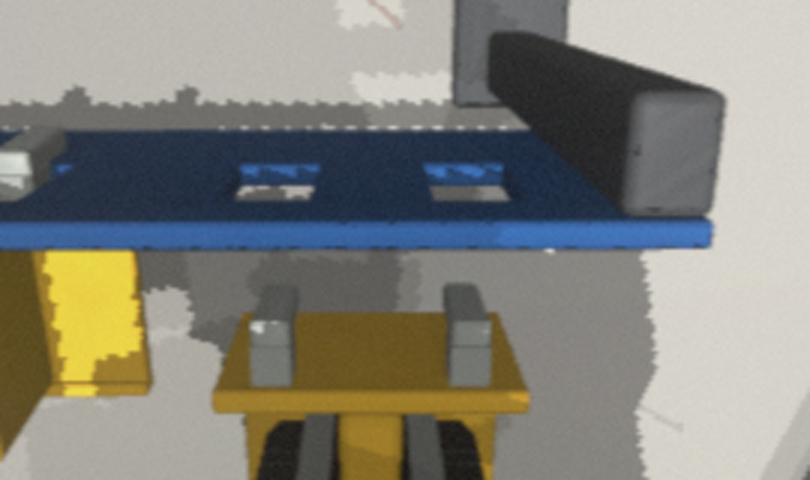

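```bash
python3 -m creep '-1 0.003 0 0 0 0 -0.1; -1 0.003 0 0 0 0 0; -1 0.003 0 0 0 0 0; -1 0.003 0 0 0 0 0; -1 0.001 0 0 0 0 0; -1 0 0 0 0 0 0; -1 0 0 0 0 0 0; -1 0 0 0 0 0 0; -1 0 0 0 0 0 0; -1 0 0 0 0 0 0'
python3 - <<'E'
from h import *
s=st()
c,im=snap('wrist','ar_w.png'); crop(im,100,260,130,400,3,'ar2.png')
def rf(p):
    a=.329;d=np.array(p[:2])-[509.1,303.2]; return d@[np.cos(a),np.sin(a)],d@[-np.sin(a),np.cos(a)]
print(rf(s['position']))
E
```

```text
clock: 80.15
position: [497.4, 226.7, 168.9]
tcp_rot: [3.141, -0.001, 0.329]
ft_force: [-0.0, -0.5, 0.0]
opening: 0.104
t 80.15 pos [497.4 226.7 168.9] rot [ 3.141e+00 -1.000e-03  3.290e-01] op 0.10 F [-0.  -0.5  0. ]
(np.float64(-35.81605957973695), np.float64(-68.61573130479928))
```

View pics/ar2.png

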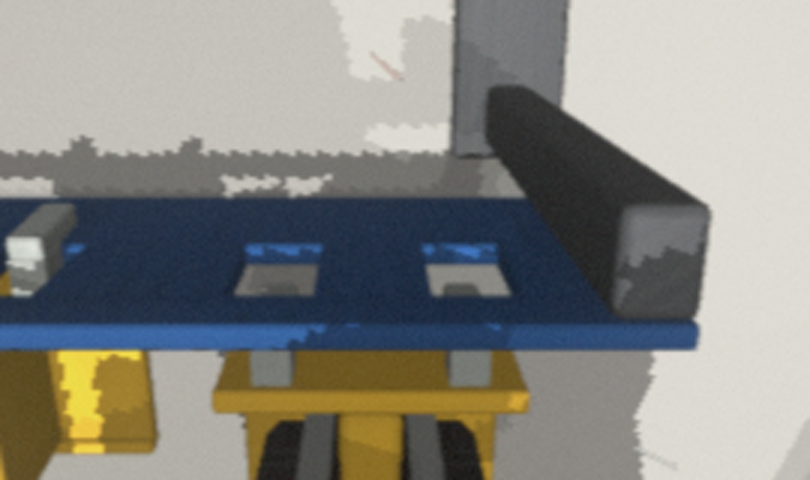

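```bash
python3 -m creep '-1 0.003 0 0 0 0 0; -1 0.003 0 0 0 0 0; -1 0.003 0 0 0 0 0; -1 0.001 0 0 0 0 0; -1 0.001 0 0 0 0 0; -1 0.001 0 0 0 0 0; -1 0 0 0 0 0 0; -1 0 0 0 0 0 0; -1 0 0 0 0 0 0; -1 0 0 0 0 0 0'
python3 - <<'E'
from h import *
s=st()
c,im=snap('wrist','as_w.png'); crop(im,100,260,130,400,3,'as2.png')
def rf(p):
    a=.329;d=np.array(p[:2])-[509.1,303.2]; return d@[np.cos(a),np.sin(a)],d@[-np.sin(a),np.cos(a)]
print(rf(s['position']))
E
```

```text
clock: 81.45
position: [508.7, 230.5, 168.7]
tcp_rot: [3.141, 0.001, 0.329]
ft_force: [-0.5, -0.1, 0.3]
opening: 0.104
t 81.45 pos [508.7 230.5 168.7] rot [3.141e+00 1.000e-03 3.290e-01] op 0.10 F [-0.5 -0.1  0.3]
(np.float64(-23.858657056753124), np.float64(-68.66365825843168))
```

View pics/as2.png

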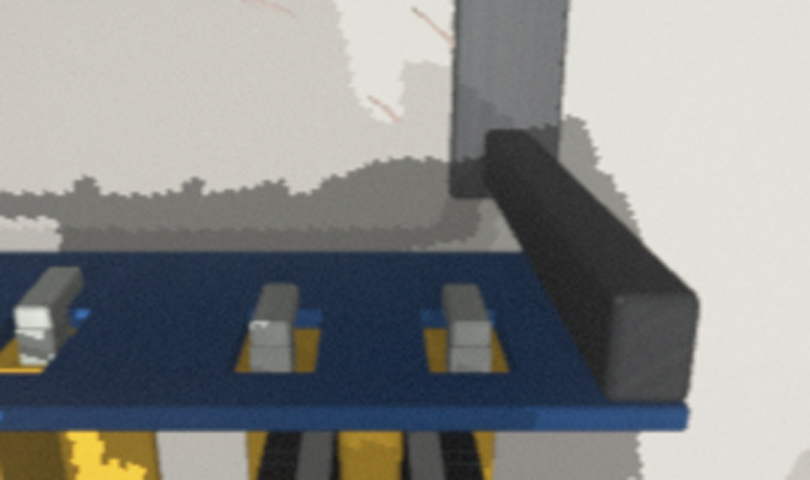

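```bash
python3 -m creep '-1 0 0 0.003 0 0 0; -1 0 0 0.003 0 0 0; -1 0 0 0.003 0 0 0; -1 0 0 0.002 0 0 0; -1 0 0 0.002 0 0 0; -1 0 0 0.002 0 0 0; -1 0 0 0.002 0 0 0; -1 0 0 0.002 0 0 0; -1 0 0 0.002 0 0 0; -1 0 0 0.001 0 0 0'
python3 - <<'E'
from h import *
s=st()
c,im=snap('wrist','at_w.png'); crop(im,100,260,130,400,3,'at2.png')
E
```

```text
clock: 82.75
position: [508.5, 230.4, 154.2]
tcp_rot: [-3.141, -0.002, 0.328]
ft_force: [-6.6, -1.9, 14.6]
opening: 0.104
t 82.75 pos [508.5 230.4 154.2] rot [-3.141e+00 -2.000e-03  3.280e-01] op 0.10 F [-6.6 -1.9 14.6]
```

View pics/at2.png

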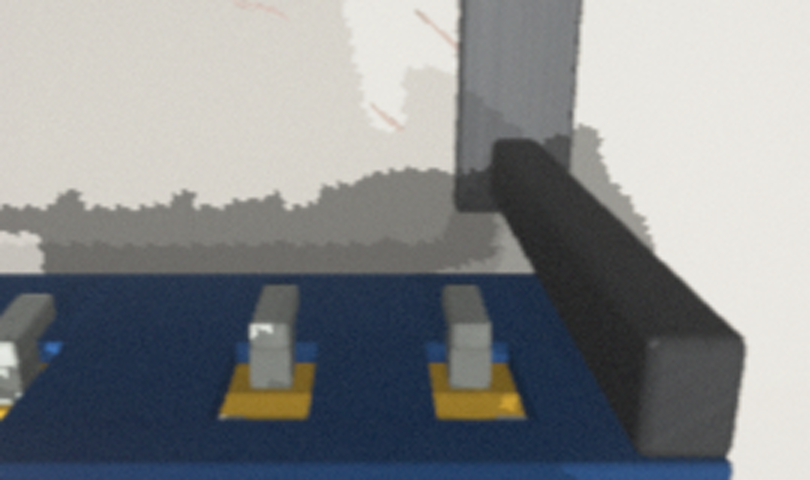

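```bash
python3 -m creep '-1 0 0 0 0 0 0; -0.7 0 0 0 0 0 0; -0.4 0 0 0 0 0 0; -0.4 0 0 0 0 0 0; -0.4 0 0 0 0 0 0; -0.4 0 0 -0.01 0 0 0; -0.4 0 0 -0.015 0 0 0; -0.4 0 0 -0.02 0 0 0; -0.4 0 0 -0.03 0 0 0; -0.4 0 0 -0.02 0 0 0'
python3 -m creep '-0.4 -0.01 0.005 -0.02 0 0 0; 0 -0.01 0.015 -0.02 0 0 0; 0 -0.01 0.02 -0.01 0 0 0; 0 -0.01 0.03 0 0 0 0; 0 -0.01 0.03 0 0 0 0; 0 -0.005 0.03 0 0 0 0; 0 0 0.03 0 0 0 0; 0 0 0.03 0 0 0 0; 0 0 0.02 0 0 0 0; 0 0 0.005 0 0 0 0'
python3 - <<'E'
from h import *
s=st();  c,im=snap('wrist','au_w.png'); c,im=snap('side','au_s.png'); crop(im,100,384,180,340,2,'au2.png'); crop(im,265,375,235,315,6,'au4.png')
c,im=snap('scene','au_sc.png'); crop(im,130,240,120,280,5,'au3.png')
E
```

```text
clock: 84.05
position: [508.4, 230.3, 255.2]
tcp_rot: [-3.141, -0.003, 0.328]
ft_force: [0.1, 1.1, -0.4]
opening: 0.299
clock: 85.3
position: [525.4, 2.7, 320.1]
tcp_rot: [-3.14, -0.018, 0.329]
ft_force: [-0.7, 0.3, -0.1]
opening: 0.496
t 85.30 pos [525.4   2.7 320.1] rot [-3.14  -0.018  0.329] op 0.50 F [-0.7  0.3 -0.1]
```

View pics/au_s.png

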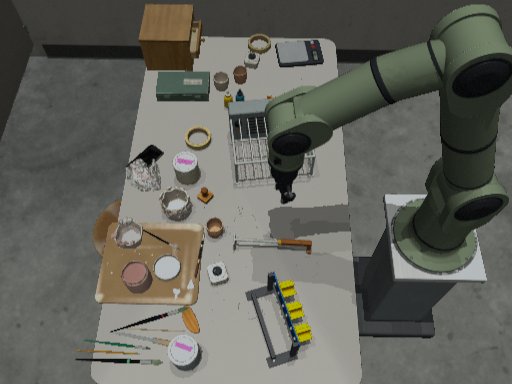

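View pics/au3.png

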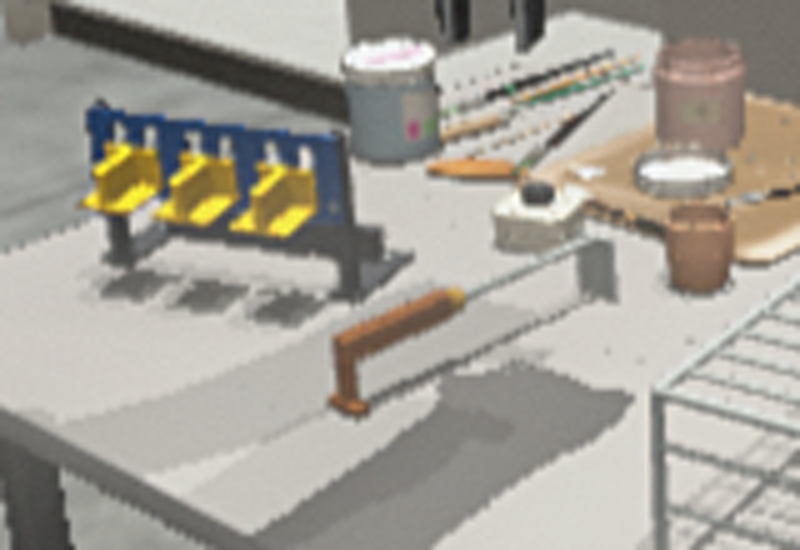

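View pics/au4.png

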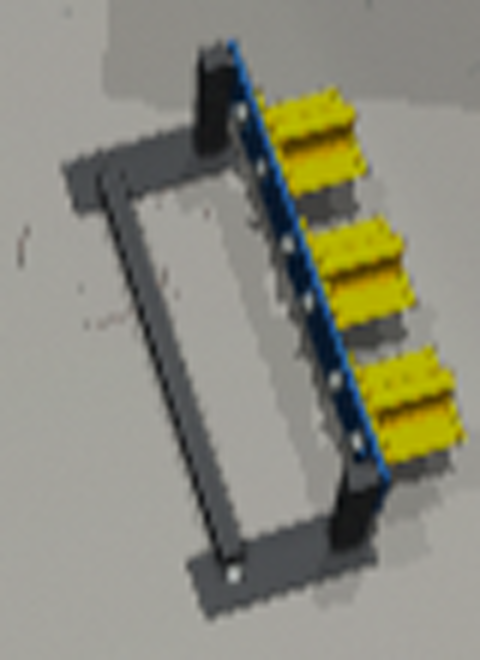

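```bash
python3 -m creep '0 0 0 0 0 0 0; 0 0 0 0 0 0 0; 0 0 0 0 0 0 0; 0 0 0 0 0 0 0; 0 0 0 0 0 0 0; 0 0 0 0 0 0 0; 0 0 0 0 0 0 0; 0 0 0 0 0 0 0; 0 0 0 0 0 0 0; 0 0 0 0 0 0 0'
python3 - <<'E'
from h import *
s=st(); c,im=snap('side','av_s.png')
for t in('clay_cup','timer','stamp','rod_grip','rod_hook'):
    d=ctrl.tip_of(t,'side')
    if d: r,q=d[0]['position']; print(t,px2w(c,r,q,48 if t=='rod_grip' else 0).round())
a=cv2.imread('pics/au_s.png'); print('rail change',np.abs(a[265:375,235:315].astype(int)-im[265:375,235:315]).mean())
print(ctrl.sign_off())
E
```

```text
clock: 86.7
position: [524.7, 6.5, 319.7]
tcp_rot: [-3.139, -0.017, 0.334]
ft_force: [-0.8, 0.3, -0.2]
opening: 0.502
t 86.70 pos [524.7   6.5 319.7] rot [-3.139 -0.017  0.334] op 0.50 F [-0.8  0.3 -0.2]
clay_cup [742.  15.   0.]
timer [727. 169.   0.]
stamp [ 781. -131.    0.]
rod_grip [465.  59.  48.]
rod_hook [678.  61.   0.]
rail change 0.80625
the job is handed in; nothing more can be done
None
```

I drew all three brackets out in front of the guard with the hooked rod and stood the rod back on the table, clear of the guard. I then hung each bracket in its own place on the rail. The job is handed in at about 87 s; no verdict was reported.

**Knocked bracket:** After the first was hung, one of the other two had been knocked back to about 57 mm in front of the guard, still outside it. I dragged it clear with an open finger before gripping it, and did not use the rod again.

**Last checks:**
- **Locking:** Each bracket stopped at its seated height with about 15 N of upward resistance when pushed down. In the wrist pictures both tabs of each were through the slots and down on the lower edges. The final pictures show all three level, and they did not move between the last two pictures.
- **Bystanders:** The cup, timer and stamp were found within about 8 mm of where they started. That is within the detection noise, and I never went near them.
- **Arm:** It was at rest about 250 mm above the table, touching nothing. The largest wrist force I read was about 17 N.

No check failed. Two measurements disagreed slightly: two views of the rail differed by 2.5 mm along it, and I settled that by lining the tabs up with the slots in the wrist picture.

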